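Pack the flat flask from the revolving stand

TASK

Take the flat-sided amber flask off the freely turning stand without sending the stand spinning or upsetting the round bottles that share it, and pack it in the foam of the open wooden case: lying on a broad side in its cut-out, cap in the narrow slot, pressed fully home. Leave the round bottles standing on the stand and everything else on the counter where it is.

Things in the scene. Friction and masses are not known exactly. Their poses are not given: they have to be found in the camera images.
- flask_center (a point): Flat-sided amber flask with black cap and paper label, 0.1 to 0.18 kg; starts upright on the stand. Point half-way up, on its middle line, 48 mm from foot and from cap top. Axes: z foot to cap, y width, x thickness. Body 66 mm high, 48 wide, 26 thick, edges rounded 5 mm; shoulder 34 x 22 up to 73 mm; cap 20 mm across, 78 to 96 mm. On a broad side it lies flat, middle line 13 mm up.
- pocket (a point): Flask's cut-out in the case's dark foam: the point where flask_center is when fully home. z up, y along the cut-out to its cap end, x across. 22 mm deep; floor 13 mm below the point, foam top 9 mm above it (flask stands 4 mm proud). 51 mm wide for y -49.5 to 26.5 mm (body), 25 mm wide on to 50.5 mm (cap): the flask fits one way round only, either broad side up.
- case: The open wooden case with the foam, 200 (x) x 180 (y) x 44 mm high, fixed; origin at the centre of its underside; it may stand at any yaw. The cut-out is centred 22 mm to its -x side; a bone spatula lies in a slot on its +x side.
- stand: The revolving stand: a round wooden platter 260 mm across, its top 40 mm above the counter, on a fixed foot; origin on its axis at counter height. Its axes are those of the fixed foot.
- platter (a joint): Turn of the platter about its upright axis, rad, positive counter-clockwise from above. It turns freely on a ball bearing: a light sideways push on what stands on it sets it turning.
- bottle_a_center (a point): Round amber bottle on the stand, 42 mm across, 88 mm tall; the point is half-way up. z is its upward axis.
- bottle_b_center (a point): Round amber bottle on the stand close beside the flask's inner broad side, 48 mm across, 90 mm tall; the point is half-way up. z is its upward axis.
- bottle_c_center (a point): Round amber bottle on the stand, 44 mm across, 76 mm tall; the point is half-way up. z is its upward axis.
- mat: Thin grey felt mat fixed on the counter between the stand and the case, 180 (x) x 100 (y) mm, 3 mm thick; origin at the centre of its underside. Nothing stands on it.
- cutter: Geared pill-cutting roller with a brass knob on an iron base, fixed, 110 (x) x 150 (y) mm, 75 mm high, the knob reaching 91 mm to its +y side; origin at the centre of its underside.
- bowl: Celadon bowl, 110 mm across the rim, 50 mm high, loose; origin at the centre of its underside.
- canister: Pewter canister with its lid on, 80 mm across, 116 mm high, loose; origin at the centre of its underside.
- tally_holder: Bamboo holder with tallies, 66 mm across, 160 mm high with the tallies, loose; origin at the centre of its underside.
- notch (a point): Middle of the two finger notches beside the cut-out, on the cut-out's middle line at the height of the pocket point (where the middle of the flask's body lies, 33 mm from its foot). They are as deep as the cut-out, 38 mm long (y) and reach 56.5 mm out to either side (x). Springy foam lips beside them squeeze the flask's narrow sides: it must be pushed down with about 5 to 15 N to go home.
Mind the look-alikes: they are no part of the job. Leave any turquoise look-alike of the part that bears bottle_b_center alone. Leave any turquoise look-alike of the part that bears flask_center alone.

How it is judged:
By the outcome, as a careful person would: the job done as asked, in the order asked, and still so for the second after the job is handed in, with the robot touching nothing.
It also fails if it takes over 64 s, if anything falls off the work surface, if the arm or the gripper's body presses on something with over 40 N, if the wrist force passes 120 N, or if a joint passes its speed limit or range.

ROBOT

A 6-joint arm with a two-finger parallel gripper is mounted at the origin on the work surface. World frame = base frame: x ahead of the robot, y to its left, z up, the work surface at z = 0. Lengths are in m, angles in rad, forces in N, time in s.
With the tool pointing down it reaches from about 0.25 to 0.725 m from the base axis. Payload 9.7 kg.
Tool frame: the origin (TCP) lies at the very end of the fingers, on their centre line; the grasp point (between the pads) lies 19 mm behind it; z points along the fingers, y is the line along which they close (so a half turn about z gives the same grasp; the last joint's range is limited). The gripper opens to 85 mm and grips with 20 to 120 N. Pads are 22 mm wide; open, the fingers measure 114 mm over their backs; the gripper's body (76 mm by 85 mm) begins 54 mm behind the grasp point. The pads swing forward as they close: fully open they stand 13 mm farther back than shut.
Start: joints at [1.31, 0.087, 0.176, 1.66, 0, 1.571], TCP at [0.142, 0.531, 0.231] pointing down, gripper open.
Joint ranges: [-3.13, 3.13], [-0.85, 1.81], [-1.15, 1.24], [-2.2, 2.28], [-1.44, 1.52], [-3.14, 3.14]. Speed limits (rad/s): [2.22, 2.22, 2.57, 3.14, 3.14, 3.14].

INTERFACE

Orientations are given as a unit quaternion [w, x, y, z].
In Python, from station import status, viewer, workorder gives the robot as it stands.
- The arm moves only by the tool play_rows, never from a script. Its argument "targets" is a list of rows, each an object of numbers: "tx", "ty", "tz": the shift along the tool's x, y, z in m; "spin": the turn about the tool's z in degrees. A call has 1 to 5 rows; each row shifts and turns the commanded pose from where the row before left it, along the tool's axes as they then stand; what a row does not reach is not made up. A row lasts 1/12 s, in which the tool goes at most 41.7 mm and 7.16 degrees, less where a joint would pass 70% of its speed; a pose out of reach is approached as far as the arm can. A call is refused whole if a number of a shift passes 0.0417 or a number of a turn 7.16, either way. A call with a gripper value outside its range is refused whole. "fingers" is the opening, from 0 (shut) to 1 (fully open), set as the call begins (left out, the last holds). The fingers move at their own pace and stop on an object; "squeeze" is the grip in N (left out, the last holds). Time passes only in rows, so rows that do not move let the fingers close. It gives the time, the measured TCP pose, the force, the opening and the grip force at its end, in the units of the state.
- status.sense(): the state, without advancing time (a new reading comes with each control period).
- viewer.capture(name): name is "scene" or "top" or "wrist"; returns the picture (420x560x3 uint8, blue, green, red); there is no depth.
- viewer.get_calibration(name): a dict with "vfov" (degrees; the focal length in pixels is half the picture's height over the tangent of half this angle, whatever the lens; pixels are square), "cx", "cy" (the principal point, pixels), "extrinsics" (4x4, takes a point from camera to world coordinates). Camera axes: x right, y up, looking along -z (the intrinsics and any distortion apply to the point x, -y, -z); pixel columns grow to the right and rows downward; lengths in m; the calibration is good to about 2 mm. A picture is of the moment at which its call begins: read the wrist's pose just before it. get_calibration takes no time and is no camera call; for the wrist camera it gives the pose at the moment of the call.
- workorder.finish_job(): hands the job in; it is judged then, once.
The state is a dict: "time_s": time; "joint_positions": joint angles; "qvel": joint speeds; "effort": joint torques, N m; "position": TCP position; "eef_rot": TCP orientation; "ft_force": force on the tool from outside, world axes, zero at the start; "wrist_torque": the same for the moment, N m; "width": finger opening in m; "grip_force": force on a finger pad.
Only numpy, scipy, OpenCV 4.12 (cv2) and the standard library are available. Lean on these libraries where they do the work, as an engineer would, in place of code of your own. Each camera call takes 0.05 s, during which the arm holds its last target. There are 200 camera calls.

## Working session

There is one attempt and no reset: what is moved stays moved. The work goes in short steps, Python scripts to look and compute and a tool call to move; the robot and the scene stay as the last step left them, time stands still between calls to the robot, and variables do not carry over. Pictures are saved under pics/ and viewed, at most 10 in all, crops included, and the job is handed in when it is done.

Besides the shell and the picture viewer there is one more tool, called after "Call:" by a JSON object that holds its "fn" and its "kwargs". play_rows: Moves the arm, as the interface text tells. Its arguments: {"type":"object","properties":{"targets":{"type":"array","items":{"type":"object","properties":{"tx":{"type":"number"},"ty":{"type":"number"},"tz":{"type":"number"},"spin":{"type":"number"}}}},"fingers":{"type":"number"},"squeeze":{"type":"number"}},"required":["targets"]}

```bash
ls; mkdir -p pics; cat > h.py <<'E'
import numpy as np, cv2
from station import status, viewer, workorder
def cal(n):
    c=viewer.get_calibration(n); f=210/np.tan(np.radians(c['vfov'])/2)
    return c,f
def proj(n,P,c=None):
    c,f=cal(n) if c is None else c
    E=np.array(c['extrinsics']); q=(np.atleast_2d(P)-E[:3,3])@E[:3,:3]
    return np.c_[c['cx']+f*q[:,0]/-q[:,2], c['cy']-f*q[:,1]/-q[:,2]]
def unproj(n,uv,z,c=None):
    c,f=cal(n) if c is None else c
    E=np.array(c['extrinsics']); uv=np.atleast_2d(uv).astype(float)
    d=np.c_[(uv[:,0]-c['cx'])/f,-(uv[:,1]-c['cy'])/f,-np.ones(len(uv))]@E[:3,:3].T
    return E[:3,3]+d*((z-E[2,3])/d[:,2])[:,None]
E
python3 - <<'E'
from h import *
for n in ("scene","top"):
    cv2.imwrite(f"pics/{n}0.png",viewer.capture(n)); print({k:np.round(v,3).tolist() if not isinstance(v,str) else v for k,v in viewer.get_calibration(n).items()})
print(viewer.get_calibration("wrist")); print(status.sense())
E
```

```text
pics
{'vfov': 49.384, 'cx': 282.347, 'cy': 213.013, 'extrinsics': [[-0.156, -0.753, 0.639, 1.315], [0.988, -0.119, 0.101, 0.111], [-0.0, 0.647, 0.762, 1.04], [0.0, 0.0, 0.0, 1.0]]}
{'vfov': 53.298, 'cx': 279.864, 'cy': 211.421, 'extrinsics': [[-0.017, 0.986, -0.167, 0.333], [-1.0, -0.017, 0.004, -0.013], [0.001, 0.167, 0.986, 1.332], [0.0, 0.0, 0.0, 1.0]]}
{'vfov': 62.533041647646584, 'cx': 282.59897992236506, 'cy': 206.24908222328838, 'extrinsics': array([[ 2.58722523e-01, -9.28497084e-01, -2.66375338e-01,
         7.44471042e-02],
       [ 9.65951554e-01,  2.48547453e-01,  7.18453820e-02,
         5.49152255e-01],
       [-5.01315786e-04, -2.75893690e-01,  9.61188025e-01,
         3.73116275e-01],
       [ 0.00000000e+00,  0.00000000e+00,  0.00000000e+00,
         1.00000000e+00]])}
{'time_s': 0.1, 'joint_positions': array([ 1.31003149e+00,  8.74062211e-02,  1.75231680e-01,  1.65980751e+00,
       -1.82079614e-05,  1.57080564e+00]), 'qvel': array([ 0.00020884, -0.00157091,  0.00148817, -0.00084342, -0.00117609,
        0.00030678]), 'effort': array([ 2.31823947e-05, -5.21560872e+01,  4.65654266e+01,  1.59427937e-02,
       -6.25060852e-05,  8.51989199e-06]), 'position': array([0.14175362, 0.53120931, 0.23066273]), 'eef_rot': array([-6.80505776e-05,  1.30017915e-01,  9.91511467e-01, -5.89014400e-04]), 'ft_force': array([-0.51130079,  0.05167864, -0.12537858]), 'wrist_torque': array([0.02190938, 0.02053711, 0.01610843]), 'grip_force': 0.0, 'width': 0.08561740519014362}
```

View pics/top0.png

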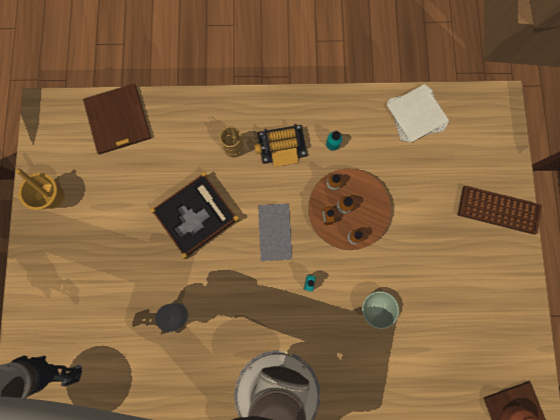

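View pics/scene0.png

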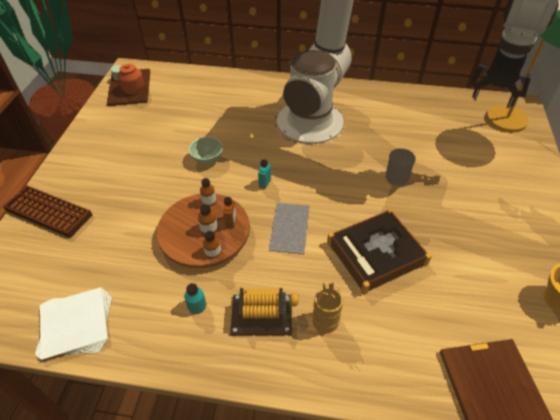

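Top view: the stand is centred at (350,208), the case at (196,214) and the mat at (275,232). Flask candidates (top pixels):
- Amber (330,215): slim and close beside the round bottle at (346,203), so this is probably the flask.
- Amber (336,180) and (357,236): round bottles.
- Turquoise (311,283) and (335,140): look-alikes, leave alone.

I'll check the choice in a close crop.

```bash
python3 - <<'E'
from h import *
t=cv2.imread("pics/top0.png"); s=cv2.imread("pics/scene0.png")
a=cv2.resize(t[160:256,300:400],(400,384),interpolation=cv2.INTER_CUBIC)
b=cv2.resize(t[165:261,145:245],(400,384),interpolation=cv2.INTER_CUBIC)
cv2.imwrite("pics/crop1.png",np.hstack([a,b]))
print(unproj("top",[[330,215],[350,208]],.1),unproj("top",[350,208],.04),unproj("top",[196,214],.044))
E
```

```text
[[ 0.52765015 -0.16729869  0.1       ]
 [ 0.54780697 -0.22787823  0.1       ]] [[ 0.55827426 -0.23834968  0.04      ]] [[0.54681631 0.2431624  0.044     ]]
```

View pics/crop1.png

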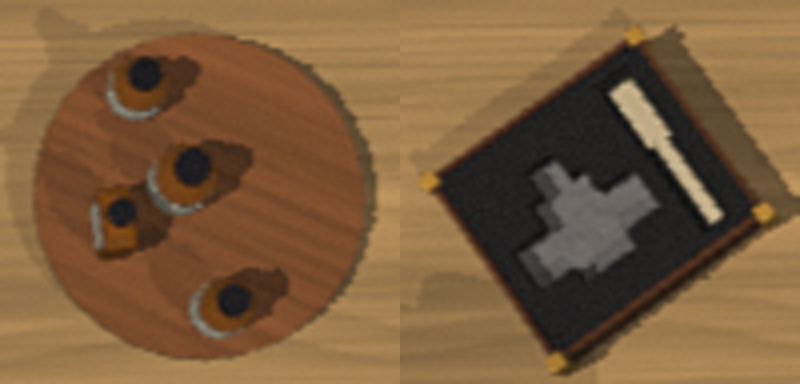

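The crop shows the rectangular flask at top pixel (330,214), with its label facing out (left) and a round bottle on its inner side, so the choice holds. The cut-out's cap slot points to the upper left, towards about +35° in world. Next I'll plan the approach above the flask.

```bash
cat >> h.py <<'E'
def pose():
    s=status.sense(); w,x,y,z=s['eef_rot']
    ty=np.array([2*(x*y-w*z),1-2*(x*x+z*z)]); return np.array(s['position']),np.degrees(np.arctan2(ty[1],ty[0])),s
def plan(goal,yaw,n,p=None,a=None):
    "rows (mm) from present pose to goal xyz and tool-y angle (deg), n equal world steps"
    P,A,s=pose()
    if p is not None:P=np.array(p)
    if a is not None:A=a
    d=(np.array(goal)-P)/n; ds=-(yaw-A)/n
    print("from",P.round(4),round(A,2),"spin/row",round(ds,2))
    for i in range(n):
        t=np.radians(A-ds*i); y=np.array([np.cos(t),np.sin(t)]); x=np.array([-y[1],y[0]])
        print(i+1,[round(float(v)*1000,1) for v in (d[:2]@x,d[:2]@y,-d[2])])
E
python3 - <<'E'
from h import *
plan([.52,-.155,.27],12,23)
print("mat",unproj("top",[[275,232],[260,205],[289,204],[292,260],[261,261]],.003))
print("case",unproj("top",np.array([[635,37],[765,212],[557,362],[430,180]])/4+[45,165],.044))
E
```

```text
from [0.1418 0.5312 0.2307] 75.06 spin/row 2.74
1 [-23.6, -24.6, -1.7]
2 [-24.7, -23.4, -1.7]
3 [-25.8, -22.2, -1.7]
4 [-26.9, -21.0, -1.7]
5 [-27.8, -19.7, -1.7]
6 [-28.7, -18.3, -1.7]
7 [-29.6, -16.9, -1.7]
8 [-30.4, -15.5, -1.7]
9 [-31.1, -14.0, -1.7]
10 [-31.7, -12.5, -1.7]
11 [-32.3, -11.0, -1.7]
12 [-32.7, -9.4, -1.7]
13 [-33.2, -7.8, -1.7]
14 [-33.5, -6.2, -1.7]
15 [-33.8, -4.6, -1.7]
16 [-33.9, -3.0, -1.7]
17 [-34.0, -1.4, -1.7]
18 [-34.1, 0.2, -1.7]
19 [-34.0, 1.9, -1.7]
20 [-33.9, 3.5, -1.7]
21 [-33.7, 5.1, -1.7]
22 [-33.4, 6.7, -1.7]
23 [-33.0, 8.3, -1.7]
mat [[ 0.49104787 -0.00177936  0.003     ]
 [ 0.57953215  0.04528223  0.003     ]
 [ 0.58121356 -0.04838637  0.003     ]
 [ 0.40119848 -0.05408604  0.003     ]
 [ 0.39974983  0.043821    0.003     ]]
case [[0.67399979 0.22067252 0.044     ]
 [0.53205479 0.11776183 0.044     ]
 [0.4185128  0.27709407 0.044     ]
 [0.56179566 0.37907638 0.044     ]]
```

Call:
{"fn": "play_rows", "kwargs": {"targets": [{"tx":-0.0236,"ty":-0.0246,"tz":-0.0017,"spin":2.7},{"tx":-0.0247,"ty":-0.0234,"tz":-0.0017,"spin":2.7},{"tx":-0.0258,"ty":-0.0222,"tz":-0.0017,"spin":2.7},{"tx":-0.0269,"ty":-0.021,"tz":-0.0017,"spin":2.7},{"tx":-0.0278,"ty":-0.0197,"tz":-0.0017,"spin":2.7}]}}

```text
time_s: 0.52
position: [0.2245, 0.3808, 0.2395]
eef_rot: [-0.0, 0.247, 0.969, -0.0]
ft_force: [1.0, 0.4, 0.3]
width: 0.0857
grip_force: 0.0
```

Call:
{"fn": "play_rows", "kwargs": {"targets": [{"tx":-0.0287,"ty":-0.0183,"tz":-0.0017,"spin":2.7},{"tx":-0.0296,"ty":-0.0169,"tz":-0.0017,"spin":2.7},{"tx":-0.0304,"ty":-0.0155,"tz":-0.0017,"spin":2.7},{"tx":-0.0311,"ty":-0.014,"tz":-0.0017,"spin":2.7},{"tx":-0.0317,"ty":-0.0125,"tz":-0.0017,"spin":2.7}]}}

```text
time_s: 0.93
position: [0.3075, 0.2319, 0.2482]
eef_rot: [0.0, 0.359, 0.933, -0.0]
ft_force: [0.5, -0.1, 0.4]
width: 0.0856
grip_force: 0.0
```

Call:
{"fn": "play_rows", "kwargs": {"targets": [{"tx":-0.0323,"ty":-0.011,"tz":-0.0017,"spin":2.7},{"tx":-0.0327,"ty":-0.0094,"tz":-0.0017,"spin":2.7},{"tx":-0.0332,"ty":-0.0078,"tz":-0.0017,"spin":2.7},{"tx":-0.0335,"ty":-0.0062,"tz":-0.0017,"spin":2.7},{"tx":-0.0338,"ty":-0.0046,"tz":-0.0017,"spin":2.7}]}}

```text
time_s: 1.35
position: [0.3912, 0.0833, 0.2568]
eef_rot: [0.0, 0.466, 0.885, 0.0]
ft_force: [0.2, 1.2, 0.4]
width: 0.0855
grip_force: 0.0
```

Call:
{"fn": "play_rows", "kwargs": {"targets": [{"tx":-0.0339,"ty":-0.003,"tz":-0.0017,"spin":2.7},{"tx":-0.034,"ty":-0.0014,"tz":-0.0017,"spin":2.7},{"tx":-0.0341,"ty":0.0002,"tz":-0.0017,"spin":2.7},{"tx":-0.034,"ty":0.0019,"tz":-0.0017,"spin":2.7},{"tx":-0.0339,"ty":0.0035,"tz":-0.0017,"spin":2.7}]}}

```text
time_s: 1.77
position: [0.4753, -0.065, 0.2651]
eef_rot: [-0.0, 0.567, 0.824, -0.0]
ft_force: [1.1, 1.3, 1.1]
width: 0.0855
grip_force: 0.0
```

Call:
{"fn": "play_rows", "kwargs": {"targets": [{"tx":-0.0337,"ty":0.0051,"tz":-0.0017,"spin":2.7},{"tx":-0.0334,"ty":0.0067,"tz":-0.0017,"spin":2.7},{"tx":-0.033,"ty":0.0083,"tz":-0.0017,"spin":2.7},{},{}]}}

```text
invalid input at $.targets[3]: expected keys tx, ty, tz, spin
```

```bash
python3 - <<'E'
from h import *
p,a,s=pose(); print(p,a,s['joint_positions'].round(3),s['time_s'])
c=cal("wrist"); im=viewer.capture("wrist"); import pickle; pickle.dump(c,open("c1.pkl","wb"))
cv2.imwrite("pics/w1.png",im)
E
```

```text
[ 0.47532358 -0.06495523  0.26511535] 20.900944157542565 [-0.136 -0.065  0.089  1.725  0.     1.07 ] 1.7667
```

View pics/w1.png

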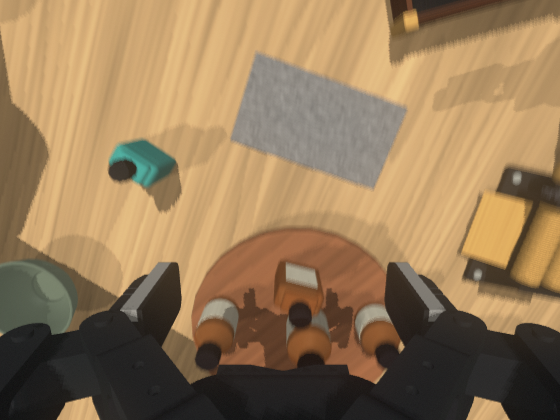

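The view shows the flask at (300,290): label on its outer face, cap at (300,315), foot edge about (283,263)-(322,267). Bottles are at (215,320), (310,340) and (375,325). I'll estimate its pose, then take a closer look.

```bash
python3 - <<'E'
from h import *; import pickle
c=pickle.load(open("c1.pkl","rb"))
print("cap",unproj("w",[300,314],.136,c)); q=unproj("w",[[283,263],[322,268]],.045,c); print(q)
im=cv2.imread("pics/w1.png"); cv2.imwrite("pics/w1c.png",cv2.resize(im[220:380,190:410],(770,560),interpolation=cv2.INTER_CUBIC))
E
```

```text
cap [[ 0.52871197 -0.16078194  0.136     ]]
[[ 0.51217808 -0.15963832  0.045     ]
 [ 0.5563007  -0.14956573  0.045     ]]
```

View pics/w1c.png

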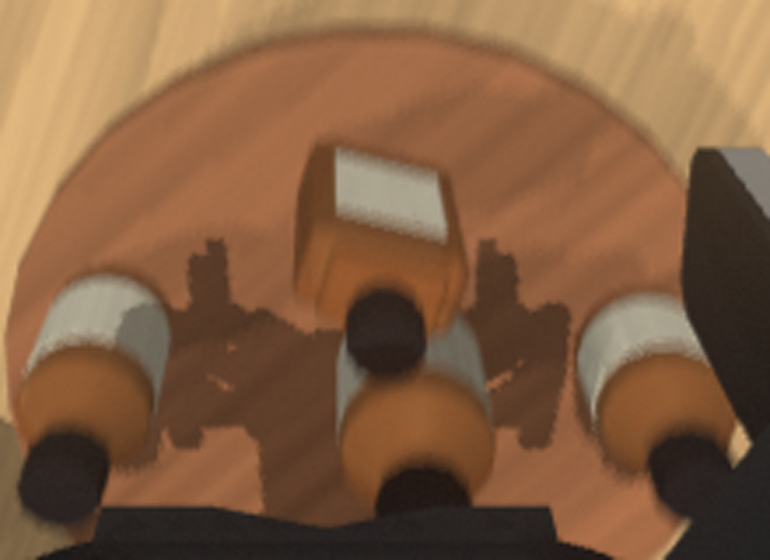

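```bash
python3 - <<'E'
from h import *; import pickle
c=pickle.load(open("c1.pkl","rb"))
f=lambda l:np.array(l)/3.5+[190,220]
print("cap",unproj("w",f([385,338]),.136,c))
for l,z in (([[335,150],[442,173]],.05),([[337,215],[445,243]],.085)):
    q=unproj("w",f(l),z,c); d=q[1]-q[0]; print(q,np.degrees(np.arctan2(d[1],d[0])),np.linalg.norm(d))
print("a,b,c",unproj("w",f([[62,487],[423,520],[695,475]]),.128,c)[:,:2])
rim=unproj("w",f([[10,290],[110,120],[375,27],[540,75],[660,160]]),.04,c)[:,:2]
A=np.c_[2*rim,np.ones(5)]; x=np.linalg.lstsq(A,(rim**2).sum(1),rcond=None)[0]; print("stand",x[:2],np.sqrt(x[2]+x[:2]@x[:2]))
plan([.528,-.161,.20],11,10)
E
```

```text
cap [[ 0.52968512 -0.16323439  0.136     ]]
[[ 0.51412649 -0.15618451  0.05      ]
 [ 0.54946439 -0.15144893  0.05      ]] 7.6326381299174795 0.035653794456167995
[[ 0.5159568  -0.1602564   0.085     ]
 [ 0.54931968 -0.15745818  0.085     ]] 4.794302591914674 0.03348001732010552
a,b,c [[ 0.46630957 -0.24315368]
 [ 0.56318924 -0.2180117 ]
 [ 0.62732552 -0.17780036]]
stand [ 0.55440985 -0.23440342] 0.1251284808669069
from [ 0.4776 -0.0687  0.2642] 20.6 spin/row 0.96
1 [-10.4, 1.5, 6.4]
2 [-10.4, 1.6, 6.4]
3 [-10.4, 1.8, 6.4]
4 [-10.3, 2.0, 6.4]
5 [-10.3, 2.2, 6.4]
6 [-10.3, 2.3, 6.4]
7 [-10.2, 2.5, 6.4]
8 [-10.2, 2.7, 6.4]
9 [-10.1, 2.9, 6.4]
10 [-10.1, 3.0, 6.4]
```

Call:
{"fn": "play_rows", "kwargs": {"targets": [{"tx":-0.0209,"ty":0.003,"tz":0.013,"spin":2.3},{"tx":-0.0208,"ty":0.0037,"tz":0.013,"spin":2.3},{"tx":-0.0206,"ty":0.0044,"tz":0.013,"spin":2.3},{"tx":-0.0204,"ty":0.0052,"tz":0.013,"spin":2.3},{"tx":-0.0202,"ty":0.0059,"tz":0.013,"spin":2.3}]}}

```text
time_s: 2.23
position: [0.5256, -0.1565, 0.1992]
eef_rot: [-0.0, 0.646, 0.763, -0.0]
ft_force: [0.7, -0.4, -0.4]
width: 0.0856
grip_force: 0.0
```

Call:
{"fn": "play_rows", "kwargs": {"targets": [{"tx":0},{"tx":0},{"tx":0}]}}

```text
invalid input at $.targets[0]: expected keys tx, ty, tz, spin
```

```bash
python3 - <<'E'
from h import *
p,a,s=pose(); print(p,a,s['joint_positions'].round(3),s['time_s'])
c=cal("wrist"); im=viewer.capture("wrist"); import pickle; pickle.dump(c,open("c2.pkl","wb"))
cv2.imwrite("pics/w2.png",im); cv2.imwrite("pics/w2c.png",cv2.resize(im[110:310,140:420],(784,560),interpolation=cv2.INTER_CUBIC))
E
```

```text
[ 0.52563322 -0.15654969  0.19924032] 9.444449032386503 [-0.289  0.074  0.1    1.597  0.     1.116] 2.2333
```

View pics/w2c.png

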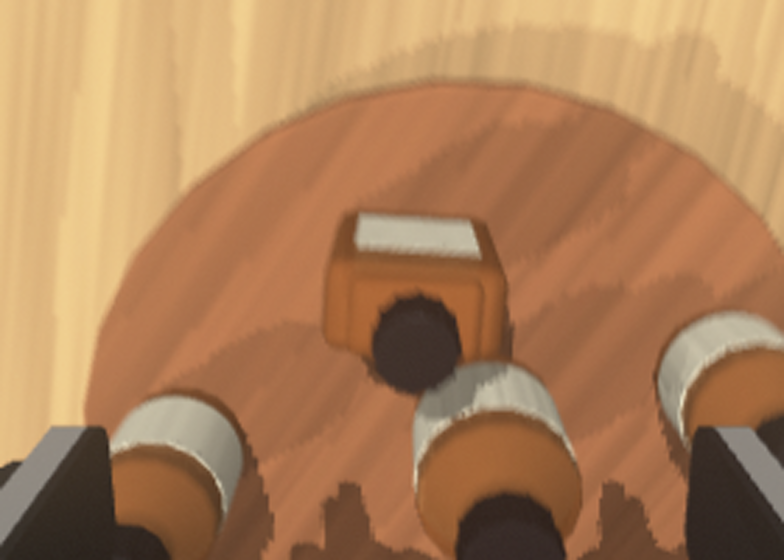

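```bash
python3 - <<'E'
from h import *; import pickle
c=pickle.load(open("c2.pkl","rb"))
f=lambda l:np.array(l)/2.8+[140,110]
print("cap",unproj("w",f([418,346]),.136,c))
q=unproj("w",f([[336,262],[500,268],[510,358],[327,345]]),.104,c); print(q)
for l,z in (([[357,215],[474,222]],.05),([[355,247],[480,259]],.085),([[336,262],[500,268]],.104),([[327,345],[510,358]],.104)):
    q=unproj("w",f(l),z,c); d=q[1]-q[0]; print(q.mean(0),np.degrees(np.arctan2(d[1],d[0])),np.linalg.norm(d))
print("a,b",unproj("w",f([[145,565],[510,540]]),.128,c)[:,:2])
E
```

```text
cap [[ 0.53111741 -0.16295061  0.136     ]]
[[ 0.5092942  -0.1555711   0.104     ]
 [ 0.55081671 -0.15032281  0.104     ]
 [ 0.55809557 -0.17397729  0.104     ]
 [ 0.51024709 -0.17820378  0.104     ]]
[ 0.53036158 -0.15313154  0.05      ] 5.874775410635853 0.03619073268643274
[ 0.53061469 -0.15478941  0.085     ] 3.7092025141809213 0.03448351349614404
[ 0.53005545 -0.15294695  0.104     ] 7.203772654097866 0.04185287749350271
[ 0.53417133 -0.17609054  0.104     ] 5.047874709577521 0.048034784003944744
a,b [[ 0.47392962 -0.23477182]
 [ 0.56308175 -0.21287148]]
```

Close view: body top corners at about (336,262), (500,268), (510,358), (327,345), cap at (418,346). That puts the flask at (0.531,-0.164) with its width axis at about 5.5°.

Call:
{"fn": "play_rows", "kwargs": {"targets": [{"tx":0,"ty":0,"tz":0,"spin":0},{"tx":0,"ty":0,"tz":0,"spin":0}], "fingers": 0.85}}

```text
time_s: 2.45
position: [0.525, -0.1555, 0.2]
eef_rot: [-0.001, 0.646, 0.764, -0.0]
ft_force: [-0.5, 0.2, 0.3]
width: 0.0728
grip_force: 0.0
```

```bash
python3 - <<'E'
from h import *
plan([.531,-.164,.14],5.5,3)
E
```

```text
from [ 0.525  -0.1555  0.2   ] 9.57 spin/row 1.36
1 [-3.1, 1.5, 20.0]
2 [-3.1, 1.6, 20.0]
3 [-3.1, 1.6, 20.0]
```

Call:
{"fn": "play_rows", "kwargs": {"targets": [{"tx":-0.0031,"ty":0.0015,"tz":0.02,"spin":1.36},{"tx":-0.0031,"ty":0.0016,"tz":0.02,"spin":1.36},{"tx":-0.0031,"ty":0.0016,"tz":0.01,"spin":1.36},{"tx":0,"ty":0,"tz":0,"spin":0},{"tx":0,"ty":0,"tz":0,"spin":0}]}}

```text
time_s: 2.87
position: [0.5312, -0.1637, 0.151]
eef_rot: [-0.0, 0.672, 0.74, 0.0]
ft_force: [-0.5, -0.5, 1.0]
width: 0.0726
grip_force: 0.0
```

```bash
python3 - <<'E'
from h import *
p,a,s=pose(); print(p,a)
im=viewer.capture("wrist"); cv2.imwrite("pics/w3.png",im)
print(proj("wrist",[[.531,-.164,.136],p-[0,0,.014],[.531,-.164,.106]]).round(1))
# cap: darkest blob near prediction
g=cv2.cvtColor(im,cv2.COLOR_BGR2GRAY); u,v=proj("wrist",[[.531,-.164,.136]])[0].astype(int)
r=g[v-40:v+40,u-40:u+40]; m=(r<50).astype(np.uint8); n,l,st,ce=cv2.connectedComponentsWithStats(m); print(st[1:][st[1:,4]>80],u-40,v-40)
E
```

```text
[ 0.53122764 -0.16370646  0.15096318] 5.544658901857062
[[281.2 253.8]
 [281.7 254.1]
 [281.3 232.7]]
[[ 23  12  38  29 259]] 241 213
```

Call:
{"fn": "play_rows", "kwargs": {"targets": [{"tx":0,"ty":0.0005,"tz":0.02,"spin":0},{"tx":0,"ty":0,"tz":0.02,"spin":0},{"tx":0,"ty":0,"tz":0.02,"spin":0},{"tx":0,"ty":0,"tz":0.02,"spin":0},{"tx":0,"ty":0,"tz":0.001,"spin":0}]}}

```text
time_s: 3.33
position: [0.5307, -0.1635, 0.0671]
eef_rot: [-0.002, 0.672, 0.74, -0.001]
ft_force: [-0.4, -0.3, -0.4]
width: 0.072
grip_force: 0.0
```

Call:
{"fn": "play_rows", "kwargs": {"targets": [{"tx":0,"ty":0,"tz":0,"spin":0},{"tx":0,"ty":0,"tz":0,"spin":0}], "fingers": 0.64, "squeeze": 20}}

```text
time_s: 3.5
position: [0.5327, -0.1643, 0.0713]
eef_rot: [0.001, 0.672, 0.74, 0.0]
ft_force: [0.6, 0.1, -0.0]
width: 0.0545
grip_force: 0.0
```

```bash
python3 - <<'E'
from h import *
p,a,s=pose(); print(p,a,s['width'])
c=cal("wrist"); im=viewer.capture("wrist"); cv2.imwrite("pics/w4.png",im); import pickle; pickle.dump(c,open("c4.pkl","wb"))
E
```

```text
[ 0.53267227 -0.16425318  0.071312  ] 5.501511918482741 0.05451620501919143
```

View pics/w4.png

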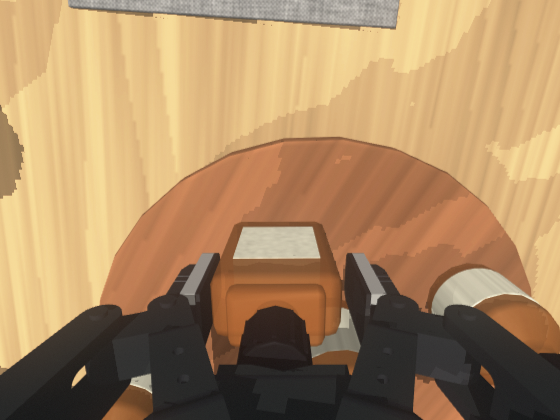

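The flask spans columns 214-340 with the fingers at about 212 and 345, so it sits about 1 mm to the left and is well aligned. I'll shift 1 mm and close gently.

Call:
{"fn": "play_rows", "kwargs": {"targets": [{"tx":0,"ty":-0.001,"tz":0,"spin":0},{"tx":0,"ty":0,"tz":0,"spin":0}], "fingers": 0.6}}

```text
time_s: 3.72
position: [0.5314, -0.1644, 0.0706]
eef_rot: [0.001, 0.672, 0.74, 0.0]
ft_force: [-0.5, -0.6, 0.2]
width: 0.051
grip_force: 0.0
```

Call:
{"fn": "play_rows", "kwargs": {"targets": [{"tx":0,"ty":0,"tz":0,"spin":0},{"tx":0,"ty":0,"tz":0,"spin":0}], "fingers": 0.57}}

```text
time_s: 3.88
position: [0.5311, -0.1643, 0.0698]
eef_rot: [0.0, 0.673, 0.74, 0.0]
ft_force: [-0.1, -0.5, -0.2]
width: 0.0489
grip_force: 0.0
```

Call:
{"fn": "play_rows", "kwargs": {"targets": [{"tx":0,"ty":0,"tz":0,"spin":0},{"tx":0,"ty":0,"tz":0,"spin":0},{"tx":0,"ty":0,"tz":0,"spin":0}], "fingers": 0.5, "squeeze": 25}}

```text
time_s: 4.13
position: [0.5311, -0.1643, 0.0698]
eef_rot: [0.0, 0.673, 0.74, 0.0]
ft_force: [-1.4, 0.4, 6.0]
width: 0.0476
grip_force: 26.4
```

```bash
python3 - <<'E'
from h import *
p,a,s=pose(); print(p,a,s['joint_positions'].round(3))
plan([.44,-.01,.15],95,18,p=[p[0],p[1],.15])
E
```

```text
[ 0.53109416 -0.16431798  0.06980064] 5.476315436464594 [-0.3    0.099 -0.123  1.348 -0.     1.175]
from [ 0.5311 -0.1643  0.15  ] 5.48 spin/row -4.97
1 [9.0, -4.2, -0.0]
2 [9.3, -3.4, -0.0]
3 [9.6, -2.6, -0.0]
4 [9.8, -1.8, -0.0]
5 [9.9, -0.9, -0.0]
6 [10.0, -0.0, -0.0]
7 [9.9, 0.8, -0.0]
8 [9.8, 1.7, -0.0]
9 [9.6, 2.5, -0.0]
10 [9.4, 3.4, -0.0]
11 [9.0, 4.2, -0.0]
12 [8.7, 4.9, -0.0]
13 [8.2, 5.7, -0.0]
14 [7.7, 6.3, -0.0]
15 [7.1, 7.0, -0.0]
16 [6.5, 7.6, -0.0]
17 [5.8, 8.1, -0.0]
18 [5.1, 8.6, -0.0]
```

Call:
{"fn": "play_rows", "kwargs": {"targets": [{"tx":0,"ty":0,"tz":-0.004,"spin":0},{"tx":0,"ty":0,"tz":-0.012,"spin":0},{"tx":0,"ty":0,"tz":-0.028,"spin":0},{"tx":0,"ty":0,"tz":-0.03,"spin":0},{"tx":0,"ty":0,"tz":-0.026,"spin":0}]}}

```text
time_s: 4.55
position: [0.5307, -0.1641, 0.1714]
eef_rot: [0.0, 0.672, 0.74, 0.0]
ft_force: [0.4, -0.5, -0.9]
width: 0.0479
grip_force: 26.2
```

Call:
{"fn": "play_rows", "kwargs": {"targets": [{"tx":0.009,"ty":-0.0042,"tz":0,"spin":-5},{"tx":0.0093,"ty":-0.0034,"tz":0,"spin":-5},{"tx":0.0096,"ty":-0.0026,"tz":0,"spin":-5},{"tx":0.0098,"ty":-0.0018,"tz":0,"spin":-5},{"tx":0.0099,"ty":-0.0009,"tz":0,"spin":-5}]}}

```text
time_s: 4.97
position: [0.5052, -0.1211, 0.17]
eef_rot: [0.0, 0.495, 0.869, 0.0]
ft_force: [-0.2, 1.4, -1.4]
width: 0.0478
grip_force: 26.4
```

Call:
{"fn": "play_rows", "kwargs": {"targets": [{"tx":0.01,"ty":0,"tz":0,"spin":-5},{"tx":0.0099,"ty":0.0008,"tz":0,"spin":-5},{"tx":0.0098,"ty":0.0017,"tz":0,"spin":-5},{"tx":0.0096,"ty":0.0025,"tz":0,"spin":-5},{"tx":0.0094,"ty":0.0034,"tz":0,"spin":-5}]}}

```text
time_s: 5.38
position: [0.4798, -0.0783, 0.17]
eef_rot: [0.0, 0.295, 0.956, 0.0]
ft_force: [0.5, -0.1, -1.4]
width: 0.0477
grip_force: 26.3
```

Call:
{"fn": "play_rows", "kwargs": {"targets": [{"tx":0.009,"ty":0.0042,"tz":0,"spin":-5},{"tx":0.0087,"ty":0.0049,"tz":0,"spin":-5},{"tx":0.0082,"ty":0.0057,"tz":0,"spin":-5},{"tx":0.0077,"ty":0.0063,"tz":0,"spin":-5},{"tx":0.0071,"ty":0.007,"tz":0,"spin":-5}]}}

```text
time_s: 5.8
position: [0.4542, -0.0355, 0.17]
eef_rot: [0.0, 0.081, 0.997, 0.0]
ft_force: [0.1, 1.3, -1.4]
width: 0.0476
grip_force: 26.3
```

Call:
{"fn": "play_rows", "kwargs": {"targets": [{"tx":0.0065,"ty":0.0076,"tz":0,"spin":-5},{"tx":0.0058,"ty":0.0081,"tz":0,"spin":-5},{"tx":0.0051,"ty":0.0086,"tz":0,"spin":-4.5},{"tx":0,"ty":0,"tz":0,"spin":0},{"tx":0,"ty":0,"tz":0,"spin":0}]}}

```text
time_s: 6.22
position: [0.4391, -0.0101, 0.1699]
eef_rot: [0.0, -0.043, 0.999, -0.0]
ft_force: [-0.9, 0.5, -1.7]
width: 0.0476
grip_force: 26.3
```

```bash
python3 - <<'E'
from h import *
p,a,s=pose(); print(p,a,s['joint_positions'].round(3),s['width'],s['grip_force'])
t=viewer.capture("top"); w=viewer.capture("wrist"); cv2.imwrite("pics/t5.png",t)
a=cv2.resize(t[150:280,230:410],(388,280)); b=cv2.resize(w,(388,280))
cv2.imwrite("pics/m5.png",np.hstack([a,b]))
plan([.435,-.003,.035],95,5)
E
```

```text
[ 0.43914597 -0.01009425  0.16992838] 94.90776848705227 [-0.023 -0.193 -0.21   1.552 -0.    -0.109] 0.04763675760559322 26.339151263237
from [ 0.4394 -0.0105  0.1696] 94.85 spin/row -0.03
1 [0.7, 1.6, 26.9]
2 [0.7, 1.6, 26.9]
3 [0.7, 1.6, 26.9]
4 [0.7, 1.6, 26.9]
5 [0.7, 1.6, 26.9]
```

View pics/m5.png

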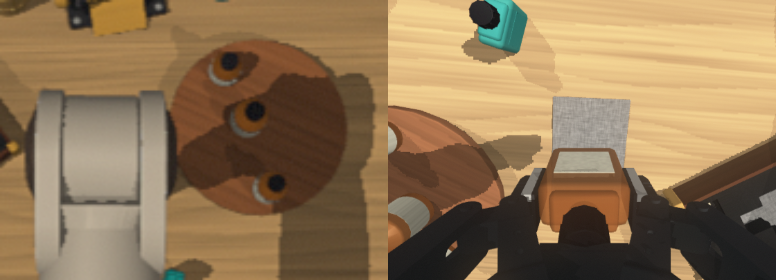

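All three round bottles still stand and the flask is held upright (right panel, 585,190) above the mat (590,130). Next I set it down on the mat.

Call:
{"fn": "play_rows", "kwargs": {"targets": [{"tx":0.0007,"ty":0.0016,"tz":0.03,"spin":0},{"tx":0.0007,"ty":0.0016,"tz":0.035,"spin":0},{"tx":0.0007,"ty":0.0016,"tz":0.035,"spin":0},{"tx":0.0007,"ty":0.0016,"tz":0.025,"spin":0},{"tx":0.0007,"ty":0.0016,"tz":0.006,"spin":0}]}}

```text
time_s: 6.73
position: [0.4326, -0.0029, 0.0341]
eef_rot: [-0.003, -0.042, 0.999, 0.0]
ft_force: [-0.2, 0.5, -1.3]
width: 0.0476
grip_force: 26.3
```

Call:
{"fn": "play_rows", "kwargs": {"targets": [{"tx":0,"ty":0,"tz":0.003,"spin":0},{"tx":0,"ty":0,"tz":0,"spin":0},{"tx":0,"ty":0,"tz":0,"spin":0}]}}

```text
time_s: 6.98
position: [0.4361, -0.0028, 0.0371]
eef_rot: [0.001, -0.043, 0.999, -0.0]
ft_force: [-0.0, -0.9, -1.0]
width: 0.0478
grip_force: 26.3
```

Call:
{"fn": "play_rows", "kwargs": {"targets": [{"tx":0,"ty":0,"tz":0.002,"spin":0},{"tx":0,"ty":0,"tz":0,"spin":0},{"tx":0,"ty":0,"tz":0,"spin":0}]}}

```text
time_s: 7.23
position: [0.4355, -0.0026, 0.0341]
eef_rot: [0.001, -0.043, 0.999, -0.0]
ft_force: [0.5, 0.8, -1.2]
width: 0.0476
grip_force: 26.3
```

Call:
{"fn": "play_rows", "kwargs": {"targets": [{"tx":0,"ty":0,"tz":0.001,"spin":0},{"tx":0,"ty":0,"tz":0,"spin":0}]}}

```text
time_s: 7.4
position: [0.4354, -0.0026, 0.0328]
eef_rot: [0.001, -0.043, 0.999, -0.0]
ft_force: [0.4, -0.2, 1.9]
width: 0.0477
grip_force: 26.8
```

Call:
{"fn": "play_rows", "kwargs": {"targets": [{"tx":0,"ty":0,"tz":0,"spin":0},{"tx":0,"ty":0,"tz":0,"spin":0},{"tx":0,"ty":0,"tz":0,"spin":0}], "fingers": 0.62}}

```text
time_s: 7.65
position: [0.4349, -0.0026, 0.0323]
eef_rot: [-0.0, -0.043, 0.999, 0.0]
ft_force: [0.3, -0.4, -0.0]
width: 0.0533
grip_force: 0.0
```

Call:
{"fn": "play_rows", "kwargs": {"targets": [{"tx":0,"ty":0,"tz":0,"spin":0},{"tx":0,"ty":0,"tz":0,"spin":0},{"tx":0,"ty":0,"tz":-0.01,"spin":0},{"tx":0,"ty":0,"tz":-0.01,"spin":0}], "fingers": 1.0}}

```text
time_s: 7.98
position: [0.4346, -0.0026, 0.0528]
eef_rot: [-0.001, -0.043, 0.999, 0.0]
ft_force: [-0.4, -0.3, 0.9]
width: 0.0851
grip_force: 0.0
```

```bash
python3 - <<'E'
from h import *
p,a,s=pose(); print(p,a,s['width'])
w=viewer.capture("wrist"); t=viewer.capture("scene")
cv2.imwrite("pics/m6.png",np.hstack([cv2.resize(w,(388,290)),cv2.resize(t[160:280,210:370],(388,290))]))
E
```

```text
[ 0.43456236 -0.00257525  0.05276016] 94.97676946899858 0.0851421482153177
```

View pics/m6.png

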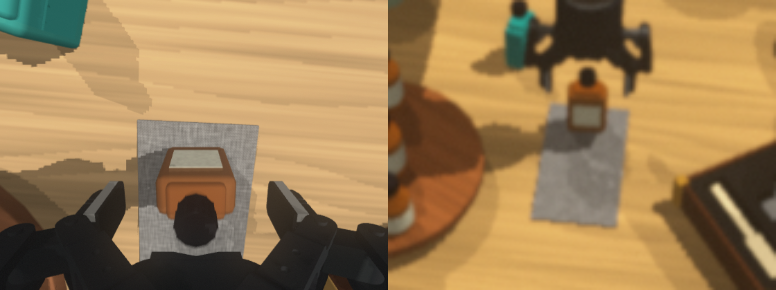

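The flask stands upright on the mat, clear of both fingers; its cap is at (195,215) in the left panel. Next I turn the gripper 90° around it, straddling the thin direction.

Call:
{"fn": "play_rows", "kwargs": {"targets": [{"tx":0,"ty":0,"tz":-0.008,"spin":7},{"tx":0,"ty":0,"tz":-0.007,"spin":7},{"tx":0,"ty":0,"tz":0,"spin":7},{"tx":0,"ty":0,"tz":0,"spin":7},{"tx":0,"ty":0,"tz":0,"spin":7}]}}

```text
time_s: 8.5
position: [0.4352, -0.0026, 0.0678]
eef_rot: [0.0, 0.262, 0.965, 0.0]
ft_force: [-0.1, -0.3, 0.4]
width: 0.0852
grip_force: 0.0
```

Call:
{"fn": "play_rows", "kwargs": {"targets": [{"tx":0,"ty":0,"tz":0,"spin":7},{"tx":0,"ty":0,"tz":0,"spin":7},{"tx":0,"ty":0,"tz":0,"spin":7},{"tx":0,"ty":0,"tz":0,"spin":7},{"tx":0,"ty":0,"tz":0,"spin":7}]}}

```text
time_s: 8.92
position: [0.4351, -0.0026, 0.0676]
eef_rot: [0.0, 0.54, 0.842, 0.0]
ft_force: [-0.1, -0.2, 0.2]
width: 0.0854
grip_force: 0.0
```

Call:
{"fn": "play_rows", "kwargs": {"targets": [{"tx":0,"ty":0,"tz":0,"spin":7},{"tx":0,"ty":0,"tz":0,"spin":7},{"tx":0,"ty":0,"tz":0,"spin":6},{"tx":0,"ty":0,"tz":0,"spin":0}], "fingers": 0.55}}

```text
time_s: 9.25
position: [0.4351, -0.0026, 0.0676]
eef_rot: [0.0, 0.677, 0.736, 0.0]
ft_force: [0.0, 0.3, -0.1]
width: 0.047
grip_force: 0.0
```

```bash
python3 - <<'E'
from h import *
p,a,s=pose(); print(p,a,s['width'])
c=cal("wrist"); im=viewer.capture("wrist"); g=cv2.cvtColor(im,cv2.COLOR_BGR2HSV)
u,v=proj("wrist",[[.435,-.003,.069]],c)[0]; print(u,v)
m=((g[...,0]<20)&(g[...,1]>130)&(g[...,2]>60)).astype(np.uint8)
n,l,st,ce=cv2.connectedComponentsWithStats(m); print(st[1:][st[1:,4]>300])
cv2.imwrite("pics/w7.png",im)
E
```

```text
[ 0.43512467 -0.00257132  0.06757955] 4.710332795957972 0.04703398219609292
282.03814920896855 269.962189360454
[[ 466    0   89   40 2231]
 [ 254  188   56   99 4097]
 [ 408  398   47   22  714]]
```

Call:
{"fn": "play_rows", "kwargs": {"targets": [{"tx":0,"ty":0.006,"tz":0,"spin":0},{"tx":0,"ty":0.005,"tz":0,"spin":0},{"tx":0,"ty":0.004,"tz":0,"spin":0},{"tx":0,"ty":0.004,"tz":0,"spin":0},{"tx":0,"ty":0.004,"tz":0,"spin":0}]}}

```text
time_s: 9.72
position: [0.459, -0.0006, 0.0692]
eef_rot: [0.001, 0.675, 0.738, 0.001]
ft_force: [-4.5, -0.2, 21.7]
width: 0.0466
grip_force: 11.1
```

Call:
{"fn": "play_rows", "kwargs": {"targets": [{"tx":0,"ty":0.004,"tz":0.002,"spin":0},{"tx":0,"ty":0.003,"tz":0.002,"spin":0},{"tx":0,"ty":0.002,"tz":0.002,"spin":0},{"tx":0,"ty":0.001,"tz":0.002,"spin":0},{"tx":0,"ty":0,"tz":0.002,"spin":0}]}}

```text
time_s: 10.13
position: [0.4777, 0.0007, 0.0691]
eef_rot: [0.009, 0.675, 0.738, 0.009]
ft_force: [7.6, 3.3, 83.2]
width: 0.0469
grip_force: 40.8
```

```bash
python3 - <<'E'
from h import *
p,a,s=pose(); print(p,a,s['width'],s['ft_force'])
im=viewer.capture("wrist"); g=cv2.cvtColor(im,cv2.COLOR_BGR2HSV)
m=((g[...,0]<20)&(g[...,1]>130)&(g[...,2]>60)).astype(np.uint8)
n,l,st,ce=cv2.connectedComponentsWithStats(m); print(st[1:][st[1:,4]>300])
sc=viewer.capture("scene"); 
cv2.imwrite("pics/m8.png",np.hstack([cv2.resize(im,(388,290)),cv2.resize(sc[160:280,210:370],(388,290))]))
E
```

```text
[0.47767962 0.00069745 0.06910406] 5.066403103992118 0.046892589027778646 [ 7.64190581  3.32102431 83.23684195]
[[ 385    0   68   41 1758]
 [ 192  187   87  126 5116]
 [ 408  397   46   23  678]]
```

Call:
{"fn": "play_rows", "kwargs": {"targets": [{"tx":0,"ty":0,"tz":-0.006,"spin":0},{"tx":0,"ty":0,"tz":-0.004,"spin":0},{"tx":0,"ty":0,"tz":0,"spin":0}]}}

```text
time_s: 10.48
position: [0.47, 0.0004, 0.0703]
eef_rot: [0.002, 0.675, 0.738, 0.002]
ft_force: [-0.7, -0.2, 22.5]
width: 0.0469
grip_force: 11.4
```

```bash
python3 - <<'E'
from h import *
p,a,s=pose(); print(p,a,s['width'],s['ft_force'],s['grip_force'])
im=viewer.capture("wrist"); sc=viewer.capture("scene"); 
cv2.imwrite("pics/m9.png",np.hstack([cv2.resize(im,(388,290)),cv2.resize(sc[160:280,210:370],(388,290))]))
E
```

```text
[4.69997533e-01 3.76379528e-04 7.03323071e-02] 5.056117373204395 0.04693656474919155 [-0.69606614 -0.15377782 22.50734495] 11.434143015512745
```

View pics/m9.png

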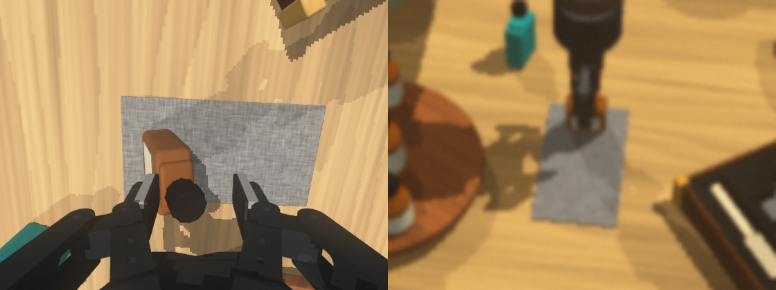

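The flask is still up, leaning slightly, with its cap at (185,200). The rear fingertip (150,190) is resting on its shoulder, which is why the force rose. I'll raise the tips so they touch only the cap, then tip it.

Call:
{"fn": "play_rows", "kwargs": {"targets": [{"tx":0,"ty":-0.004,"tz":-0.005,"spin":0},{"tx":0,"ty":-0.006,"tz":-0.006,"spin":0},{"tx":0,"ty":0,"tz":-0.003,"spin":0},{"tx":0,"ty":0,"tz":0,"spin":0}]}}

```text
time_s: 10.92
position: [0.4581, -0.0006, 0.0819]
eef_rot: [0.0, 0.676, 0.737, 0.0]
ft_force: [-0.0, -0.4, 0.3]
width: 0.047
grip_force: 0.1
```

```bash
cat >> h.py <<'E'
def blobs(im,box=None):
    g=cv2.cvtColor(im,cv2.COLOR_BGR2HSV)
    m=((g[...,0]<20)&(g[...,1]>130)&(g[...,2]>60)).astype(np.uint8)
    n,l,st,ce=cv2.connectedComponentsWithStats(m)
    for i in range(1,n):
        if st[i,4]>300:
            r=cv2.minAreaRect(np.argwhere(l==i)[:,::-1].astype(np.float32)); print(st[i],np.round(r[0],1),np.round(r[1],1),round(r[2],1))
E
python3 - <<'E'
from h import *
p,a,s=pose(); print(p,a,s['width'],s['ft_force'],s['grip_force'])
im=viewer.capture("wrist"); blobs(im); cv2.imwrite("pics/w10.png",im)
for h in (.003,.069,.099): print(h,proj("wrist",[[.435,-.003,h]]).round(1))
E
```

```text
[ 0.4580665  -0.00059507  0.08192381] 5.002036578338731 0.04702737496144978 [-0.00637631 -0.40233456  0.33497425] 0.0712080392986536
[ 413    0   78   46 2224] [451.5  22.5] [45. 77.] 90.0
[ 224  183   52   86 3331] [249.5 225.5] [85. 51.] 90.0
[ 408  382   47   38 1065] [425.1 405.8] [58.3 26.9] 47.7
0.003 [[247.7 216.1]]
0.069 [[234.7 257.1]]
0.099 [[224.9 288.1]]
```

Call:
{"fn": "play_rows", "kwargs": {"targets": [{"tx":0,"ty":0.001,"tz":0.002,"spin":0},{"tx":0,"ty":0.002,"tz":0.002,"spin":0},{"tx":0,"ty":0.003,"tz":0.001,"spin":0},{"tx":0,"ty":0.003,"tz":0,"spin":0},{"tx":0,"ty":0.002,"tz":0,"spin":0}], "fingers": 0.46}}

```text
time_s: 11.38
position: [0.4704, 0.0004, 0.0776]
eef_rot: [0.001, 0.676, 0.737, 0.001]
ft_force: [1.5, 0.4, 12.6]
width: 0.0393
grip_force: 6.2
```

```bash
cat >> h.py <<'E'
def look(n):
    p,a,s=pose(); print(p.round(4),round(a,1),s['width'].round(4),s['ft_force'].round(1),s['grip_force'].round(1),round(s['time_s'],2))
    im=viewer.capture("wrist"); blobs(im); cv2.imwrite(f"pics/{n}.png",im); return im
E
python3 -c "
from h import *
look('w11')"
```

```text
Traceback (most recent call last):
  File "h.py", line 36, in look
    p,a,s=pose(); print(p.round(4),round(a,1),s['width'].round(4),s['ft_force'].round(1),s['grip_force'].round(1),round(s['time_s'],2))
                                              ^^^^^^^^^^^^^^^^
AttributeError: 'float' object has no attribute 'round'
```

Call:
{"fn": "play_rows", "kwargs": {"targets": [{"tx":0,"ty":0,"tz":-0.003,"spin":0},{"tx":0,"ty":0,"tz":-0.003,"spin":0},{"tx":0,"ty":0,"tz":0,"spin":0}]}}

```text
time_s: 11.63
position: [0.4689, 0.0004, 0.0823]
eef_rot: [-0.0, 0.676, 0.737, -0.0]
ft_force: [-0.3, 0.4, 0.5]
width: 0.0395
grip_force: 0.0
```

```bash
sed -i "s/s\['width'\].round(4)/round(s['width'],4)/; s/s\['grip_force'\].round(1)/round(s['grip_force'],1)/" h.py; python3 -c "
from h import *
look('w11')"
```

```text
[4.689e-01 4.000e-04 8.230e-02] 5.0 0.0395 [-0.3  0.4  0.5] 0.0 11.63
[ 393    0   75   46 2028] [430.   22.5] [45. 74.] 90.0
[ 212  183   68  116 3696] [252.  236.3] [116.2  58.6] 75.7
[401 382  45  38 819] [418.8 404.7] [57.3 19.8] 45.0
```

Call:
{"fn": "play_rows", "kwargs": {"targets": [{"tx":0,"ty":0.003,"tz":0,"spin":0},{"tx":0,"ty":0.003,"tz":0,"spin":0},{"tx":0,"ty":0.003,"tz":0,"spin":0},{"tx":0,"ty":0,"tz":0,"spin":0}]}}

```text
time_s: 12.02
position: [0.4784, 0.0012, 0.0821]
eef_rot: [0.0, 0.676, 0.737, 0.0]
ft_force: [0.3, 0.2, 0.1]
width: 0.0395
grip_force: 0.1
```

```bash
python3 -c "
from h import *
im=look('w12')
for h in (.003,.099): print(proj('wrist',[[.44,-.003,h],[.48,0,h]]).round(0).tolist())
g=cv2.cvtColor(im,cv2.COLOR_BGR2HSV)[150:345:7,180:400:4]
for r in g: print(''.join('o' if (h<20 and s>130 and v>60) else '#' if v<50 else '+' if v<95 else 'w' if s<70 and v>130 else '.' for h,s,v in r))
"
```

```text
[0.4784 0.0012 0.0821] 5.0 0.0395 [0.3 0.2 0.1] 0.1 12.02
[ 378    0   71   45 1864] [413.  22.] [44. 70.] 90.0
[ 202  184   94  113 5417] [248.5 240. ] [112.  93.] 90.0
[401 385  45  35 785] [419.5 405.5] [55.2 19.8] 45.0
[[225.0, 217.0], [285.0, 217.0]]
[[188.0, 288.0], [287.0, 289.0]]
wwwwwwwwwwwwwwwwwwwwwwwwwwwww.wwwwwwwwwwwwwwwwwwwwwwwww
wwwwwwwwwwwwwwwwwwwwwwwwwwwwwwwwwwwww.ww..wwwwwwwwww.ww
wwwwwwwwwwwwwwwwwwwwww.wwww..wwwwwwwwwwwwwwww.ww.wwwwww
wwwwwwwwwwwwwwwwwwwwwwwwwwww.www..wwwwwwwwwwwwwwwwwwwww
wwwwwwwwwwwwwwwwwwwwwwwwwwwwwwwwwwww.wwwwwwwwwwwwwwwwww
wwwwwwwww...ooowwwwww.ww...w.www..wwwww.wwwwwwwwwwwwwww
wwwwwwooooooooooooo.w.wwww.www..w.www.wwwwwwwwwwwwwwwww
wwwwwwooooooooooooooooooww...wwwwww.ww..w.wwwwwwwwwwwww
wwwwwwoww.ooooooooooooooooo.wwww..w.w...wwwwwwwwwwwwwww
wwwwwwowwwww.ooooooooooooooowwww.ww.w.wwwwwwwwwwwwwwwww
wwwwwwowwwwwwwoooooooooooooo+wwwwwwwwwwwwwwwwwwwwwwwwww
wwwwwwowwwwwwwooooooooooooooo+.wwwwwwwwwwwwwwwwwwwwwwww
wwwwwwowwwwwwwooooooooooooooo+++wwwwwwwwwwwwwwwwwwwwwww
wwwwww..wwwwwwooooooooooooooo+.+wwwwwwwwwwwwwwwwwwwwwww
wwwwww.owwwwwwooooooooooo++######wwwwwwwwwwwwwwwwwwwwww
wwwwwwwowwwww++oooooooo++++########.w++wwwwwwwwwwwwwwww
wwwwwww.++www++oooooooo+++++##+#+######+www++w.wwwwwwww
wwwww.+++www+++oooooooo++++++###########www++++wwwwwwww
wwwww+++www++++oooooooo+++++++###########www++++wwwwwww
....+++wwww++++oooooooooo++++++#####+####.www++++wwwwww
...++++www+++++.ooooooooo..+#+++###..####+www++++......
+++++++++.++#++......................+###+w+##++++++...
++++++++++#+##+.......................###+#######++++..
++++++++++#+##........................##++###+##+####++
+++#+++++#####........................+#++#############
########++###..........................#++#############
#########+###..........................#+#############+
##########+#+...........................++#############
```

Call:
{"fn": "play_rows", "kwargs": {"targets": [{"tx":0,"ty":0,"tz":0.005,"spin":0},{"tx":0,"ty":0,"tz":0.005,"spin":0},{"tx":0,"ty":0,"tz":0.005,"spin":0},{"tx":0,"ty":0,"tz":0.005,"spin":0},{"tx":0,"ty":0,"tz":0.005,"spin":0}], "fingers": 0.7}}

```text
time_s: 12.48
position: [0.4776, 0.0011, 0.0566]
eef_rot: [-0.0, 0.676, 0.737, -0.0]
ft_force: [0.8, -0.2, 0.9]
width: 0.0597
grip_force: 0.5
```

Call:
{"fn": "play_rows", "kwargs": {"targets": [{"tx":0,"ty":0.002,"tz":0.004,"spin":0},{"tx":0,"ty":0.002,"tz":0.004,"spin":0},{"tx":0,"ty":0.002,"tz":0.004,"spin":0},{"tx":0,"ty":0.002,"tz":0.004,"spin":0},{"tx":0,"ty":0.001,"tz":0.004,"spin":0}], "fingers": 0.85}}

```text
time_s: 12.9
position: [0.487, 0.002, 0.0368]
eef_rot: [-0.0, 0.676, 0.737, -0.0]
ft_force: [-0.1, 0.9, 0.8]
width: 0.0729
grip_force: 0.0
```

```bash
cat >> h.py <<'E'
def asc(im,r0=150,r1=345,c0=180,c1=400,dr=7,dc=4):
    g=cv2.cvtColor(im,cv2.COLOR_BGR2HSV)[r0:r1:dr,c0:c1:dc]
    for r in g: print(''.join('o' if (h<20 and s>130 and v>60) else '#' if v<50 else '+' if v<95 else 'w' if s<70 and v>130 else '.' for h,s,v in r))
E
python3 -c "
from h import *
asc(look('w13'))"
```

```text
[0.487  0.002  0.0368] 5.0 0.0729 [-0.1  0.9  0.8] 0.0 12.9
[388   0  60  29 972] [417.5  14. ] [28. 59.] 90.0
[ 166  201  163   99 7861] [247. 250.] [ 98. 162.] 90.0
wwwwwwwwwwwwwwww.......................................
wwwwwwwwwwwwwwwwwwwwwwwwwww.w.wwwwww..wwwwwwwwwww.ww...
wwwwwwwwwwwwwwwwwwwwwwwwwww.wwwwwwwwwwwwwww..w.wwww.w..
wwwwwwwwwwwwwwwwwwwwwwww.wwwwww...wwwwwwww..wwwwwwwwwww
wwwwwwwwww.wwwwwwwwwww...wwwwwwwwwwwww..wwwwww.ww..wwww
wwwwww.....wwwwww..ww.w..w.www..wwwwwwwwwwwwwwwwwwwwwww
www.w.www.w.wwww...ww.w..w...ww..w.....wwwwwwwwwwwwwwww
wwwwwwwwww..w.wwwwwww...wwwwwww.ww.....wwwwwwwwwwwwwwww
ooooooooooooooo..o.ooooooooooo+.ww.www...wwwwwwwwwwwwww
ooooooooooooooooooooooooooooooo+.www.www..w....wwwwwwww
oooooooooooooooooooooooooooooooooo.w....w.........wwwww
ooo.wwwwwwwwwwwwwwwwwwwoooooooooooo.w...w.......w.wwwww
oooowwwwwwwwwwwwwwwwwwwoooooooooooo..+++#+####....wwwww
oooowwwwwwwwwwwwwwwwwwwooooooooooooooo++++++++#.wwwwwww
oooowwwwwwwwwwwwwwwwwwwooooooooooooooo+++++++++.wwwwwww
oooowwwwwwwwwwwwwwwwwwwooooooooooooooo+++++++++www.wwww
ww+++wwwwwwwwwwwwwwwwwwoooooooooooooo++++++++#+w##...ww
w++++wwwwwwwwwwwwwwwwwwoooooooooooo.w++++###++++###....
+++++wwwwwwwwwwwwwwwwwwoooooooooooo.wwwwwwwwww++####...
+++++wwwwwwwwwwwwwwwwwwoooooooooooowwwwwwwwwww+######..
+++++wwwwwwwwwwwwwwwwww.ooooooo..wwwwwwwwwww.w+#######.
+++++ooooooooooooooooooooooooo..wwwwwwwwwwwwww+########
###++..............wwwwwwwwwwwwwwwwwwwwwwwwwww++#######
####..+..................wwwwwwwwwwwwwwwwwwww.++#######
###ww........+++............wwwwwwwwwwwwwwwww++++######
##+..........................................+.+++#####
##................................................+####
#..................................................####
```

The map shows the flask lying flat, label up, with its cap towards +x at about (345,250). I'll raise the arm and measure its pose.

Call:
{"fn": "play_rows", "kwargs": {"targets": [{"tx":0,"ty":0,"tz":-0.025,"spin":0},{"tx":0,"ty":0,"tz":-0.03,"spin":0},{"tx":0,"ty":0,"tz":-0.03,"spin":0},{"tx":0,"ty":0,"tz":0,"spin":0},{"tx":0,"ty":0,"tz":0,"spin":0}], "fingers": 1.0}}

```text
time_s: 13.37
position: [0.4879, 0.0019, 0.124]
eef_rot: [0.001, 0.676, 0.737, 0.001]
ft_force: [0.1, -0.6, 0.3]
width: 0.0857
grip_force: 0.0
```

```bash
cat >> h.py <<'E'
def flask(im,z,c=None,box=None):
    "min-area rectangle of the amber body (with label hull), in world at height z"
    g=cv2.cvtColor(im,cv2.COLOR_BGR2HSV)
    m=((g[...,0]<20)&(g[...,1]>130)&(g[...,2]>60)).astype(np.uint8)
    n,l,st,ce=cv2.connectedComponentsWithStats(m)
    i=1+np.argmin([np.hypot(*(ce[k]-[282,240]))+(1e3 if st[k,4]<2000 else 0) for k in range(1,n)])
    q=unproj("wrist",np.argwhere(l==i)[:,::-1],z,c)[:,:2]
    r=cv2.minAreaRect((q*1000).astype(np.float32)); print("flask",st[i],np.round(r[0],1),np.round(r[1],1),round(r[2],1)); return r
E
python3 -c "
from h import *
c=cal('wrist'); im=look('w14'); flask(im,.022,c)
asc(im,150,360,150,420,6,4)"
```

```text
[0.4879 0.0019 0.124 ] 5.0 0.0857 [ 0.1 -0.6  0.3] 0.0 13.37
[ 350    0   82   56 1590] [381.3  12.3] [46.3 91.4] 49.4
[ 204  171  108   66 3714] [257.5 203.5] [ 65. 107.] 90.0
[ 542  227   18   92 1006] [550.5 272.5] [91. 17.] 90.0
[ 256  342  144   42 2989] [327.6 357.3] [140.  38.] 7.9
flask [ 204  171  108   66 3714] [470.5   1.6] [77.8 49.5] 4.8
......wwwwwwwwwwwwwww...wwwwwwwwwwwwwwwwwwwwwwwwwwwwwwwwwwwwwwwww...
......wwwwwwwwwwwwwwww...ww.ww....wwww.wwwwwwwwwwwwwwwww.wwwwwwww...
......wwwww.www.www....www...ww.w.....w...wwwwwwwwwwwwwwwwwww.www...
......wwwwwwwwwwwwww..ww.w.www..............w.www.wwwwwwwwwwwwww....
......wwwwwwwwwoooooo.o..o.ooo.o.o..........www.wwwwwwwwwwwwwwww....
......w.wwwwwwoooooooooooooooooooooo..............wwwwwwww.w.www....
......wwwwwwwwoooowwwwwwwwwwwwwoooooooo............wwww.ww.wwwww....
......wwwwwwwwoooowwwwwwwwwwwwwoooooooo+.++++++....wwwwwwwwwwwww....
......wwww.wwwoooo.wwwwwwwwwwwwoooooooooo++++++...wwwwwwwwwwwww.....
.......wwwwwwwoooo.wwwwwwwwwwwwoooooooooo++++++..www..wwwwwww.w.....
.......wwwwwwwooooowwwwwwwwwwwwoooooooooo++++++ww.www.www
[... 967 characters left out ...]
.+++++++++
####++++...................................................++#+##+#+
#####+++...................................................+########
#####+++....................................................########
######+.......................................+.............+#######
######...............................+........+..............#######
#####...............................+....+...++.......+.......######
####...........................++...+....++..++...+.++++..++..+#####
####.........................+++++.++++..++++++++++o++++..+.++++####
###.........................++++.+.+++ooooooooooooooooooooooo+++####
####........................+++.+oooooooooooooooooooooooooooooo#####
```

```bash
python3 -c "
from h import *
plan([.521,.258,.22],125.4,18)"
```

```text
from [0.4871 0.0019 0.1225] 4.98 spin/row -6.69
1 [14.0, 3.1, -5.4]
2 [13.6, 4.7, -5.4]
3 [12.9, 6.3, -5.4]
4 [12.1, 7.7, -5.4]
5 [11.1, 9.1, -5.4]
6 [10.0, 10.3, -5.4]
7 [8.7, 11.4, -5.4]
8 [7.3, 12.3, -5.4]
9 [5.8, 13.1, -5.4]
10 [4.3, 13.7, -5.4]
11 [2.6, 14.1, -5.4]
12 [1.0, 14.3, -5.4]
13 [-0.7, 14.3, -5.4]
14 [-2.4, 14.2, -5.4]
15 [-4.0, 13.8, -5.4]
16 [-5.6, 13.2, -5.4]
17 [-7.1, 12.5, -5.4]
18 [-8.5, 11.6, -5.4]
```

Call:
{"fn": "play_rows", "kwargs": {"targets": [{"tx":0.014,"ty":0.0031,"tz":-0.0054,"spin":-6.7},{"tx":0.0136,"ty":0.0047,"tz":-0.0054,"spin":-6.7},{"tx":0.0129,"ty":0.0063,"tz":-0.0054,"spin":-6.7},{"tx":0.0121,"ty":0.0077,"tz":-0.0054,"spin":-6.7},{"tx":0.0111,"ty":0.0091,"tz":-0.0054,"spin":-6.7}]}}

```text
time_s: 13.83
position: [0.4955, 0.0737, 0.1479]
eef_rot: [-0.001, 0.432, 0.902, -0.001]
ft_force: [0.1, 0.0, 0.8]
width: 0.0851
grip_force: 0.0
```

Call:
{"fn": "play_rows", "kwargs": {"targets": [{"tx":0.01,"ty":0.0103,"tz":-0.0054,"spin":-6.7},{"tx":0.0087,"ty":0.0114,"tz":-0.0054,"spin":-6.7},{"tx":0.0073,"ty":0.0123,"tz":-0.0054,"spin":-6.7},{"tx":0.0058,"ty":0.0131,"tz":-0.0054,"spin":-6.7},{"tx":0.0043,"ty":0.0137,"tz":-0.0054,"spin":-6.7}]}}

```text
time_s: 14.25
position: [0.5049, 0.1448, 0.1749]
eef_rot: [-0.001, 0.154, 0.988, -0.0]
ft_force: [0.1, -0.0, 0.5]
width: 0.0853
grip_force: 0.0
```

Call:
{"fn": "play_rows", "kwargs": {"targets": [{"tx":0.0026,"ty":0.0141,"tz":-0.0054,"spin":-6.7},{"tx":0.001,"ty":0.0143,"tz":-0.0054,"spin":-6.7},{"tx":-0.0007,"ty":0.0143,"tz":-0.0054,"spin":-6.7},{"tx":-0.0024,"ty":0.0142,"tz":-0.0054,"spin":-6.7},{"tx":-0.004,"ty":0.0138,"tz":-0.0054,"spin":-6.7}]}}

```text
time_s: 14.67
position: [0.5143, 0.2159, 0.2018]
eef_rot: [-0.001, -0.138, 0.99, -0.0]
ft_force: [-0.1, 0.1, 0.9]
width: 0.0854
grip_force: 0.0
```

Call:
{"fn": "play_rows", "kwargs": {"targets": [{"tx":-0.0056,"ty":0.0132,"tz":-0.0054,"spin":-6.7},{"tx":-0.0071,"ty":0.0125,"tz":-0.0054,"spin":-6.7},{"tx":-0.0085,"ty":0.0116,"tz":-0.0054,"spin":-6.7},{"tx":0,"ty":0,"tz":0,"spin":0},{"tx":0,"ty":0,"tz":0,"spin":0}]}}

```text
time_s: 15.08
position: [0.52, 0.2583, 0.218]
eef_rot: [-0.001, -0.305, 0.952, -0.0]
ft_force: [-0.2, 0.1, -0.2]
width: 0.0855
grip_force: 0.0
```

```bash
python3 -c "
from h import *; import pickle
p,a,s=pose(); print(p,a,s['joint_positions'].round(2))
c=cal('wrist'); im=viewer.capture('wrist'); pickle.dump(c,open('c15.pkl','wb')); cv2.imwrite('pics/w15.png',im)
print(proj('wrist',[[.521,.258,.044]],c))
g=cv2.cvtColor(im,cv2.COLOR_BGR2HSV)
r=g[60:380:8,130:440:4,2]
for q in r: print(''.join(' .:-=+*%@#'[min(9,v//20)] for v in q))
"
```

```text
[0.51997705 0.25828262 0.21800457] 125.48896953512082 [ 0.46  0.16  0.23  1.64 -0.   -0.16]
[[282.04046894 185.69877413]]
##############################################################################
##############################################################################
##############################################################################
##############################################################################
##############################################################################
##########################################@#@#%##%%%%%%%%@####################
#@@###%%%%%%%%%%%%%%%%%%%%%%%%%%%%%%%%%%%%%%%*************####################
##@####---=--------------------==-==-=====-=--=-----======#@##################
####%*====---------------------------------------------===-*##################
####@*-------###%----------------------------------------=-*##################
@@@##=--------##%-----------------------------------------=*##################
@@#@@==-------##@-----------------------------------------=*##################
@@@@@++-------###-::----------
[... 1481 characters left out ...]
--=###################################################+----------***
*%----------#####################################################=---------**=
-----------#######################################################------------
:---------#########################################################-----------
:::------###########################################################-----:::::
::::----#############################################################--:::::::
:::::-----#########################################################=-:::::::::
::::::-----%################@@@################@@##@@@@###########--::::::::::
:::::::------#########======================-----------#########-::::::::::::.
```

```bash
cat > fit.py <<'E'
from h import *; import pickle
from scipy.optimize import minimize
c=pickle.load(open('c15.pkl','rb')); im=cv2.imread('pics/w15.png')
L=cv2.GaussianBlur(np.log(20.+im.max(2).astype(np.float32)),(0,0),1.0)
G=np.minimum(np.hypot(cv2.Sobel(L,cv2.CV_32F,1,0),cv2.Sobel(L,cv2.CV_32F,0,1)),1.2); G=cv2.GaussianBlur(G,(0,0),1.0)
P=np.array([[-25.5,-49.5],[25.5,-49.5],[25.5,-34],[56.5,-34],[56.5,4],[25.5,4],[25.5,26.5],[12.5,26.5],[12.5,50.5],[-12.5,50.5],[-12.5,26.5],[-25.5,26.5],[-25.5,4],[-56.5,4],[-56.5,-34],[-25.5,-34]])/1000
Q=np.vstack([np.linspace(P[i],P[(i+1)%16],30,endpoint=False) for i in range(16)])
def cost(v,z):
    t=np.radians(v[2]); R=np.array([[np.cos(t),-np.sin(t)],[np.sin(t),np.cos(t)]])
    w=Q@R.T+np.array(v[:2])/1000
    uv=proj('w',np.c_[w,np.full(len(w),z)],c).astype(np.float32)
    return -float(cv2.remap(G,uv[:,0],uv[:,1],cv2.INTER_LINEAR).mean())
for z in (.038,.041,.044):
    best=min((minimize(cost,[533.9+a,266.5+b,-54.6+d],(z,),method='Nelder-Mead',options=dict(initial_simplex=np.array([533.9+a,266.5+b,-54.6+d])+np.array([[0,0,0],[4,0,0],[0,4,0],[0,0,3]]))) for a in (-6,0,6) for b in (-6,0,6) for d in (-2,0,2)),key=lambda r:r.fun)
    print(z,best.x.round(2),best.fun)
E
python3 fit.py
```

```text
0.038 [529.42 266.39 -56.  ] -0.5741447806358337
0.041 [528.32 266.23 -55.86] -0.544218122959137
0.044 [527.46 265.86 -55.97] -0.5144922137260437
```

```bash
sed -i 's/for z in (.038,.041,.044)/for z in (.026,.030,.034,.036)/' fit.py; cat >> fit.py <<'E'
v=best.x
for z in (.034,.040):
    t=np.radians(v[2]); R=np.array([[np.cos(t),-np.sin(t)],[np.sin(t),np.cos(t)]])
    w=P@R.T+v[:2]/1000; print(z,proj('w',np.c_[w,np.full(16,z)],c).round(0).astype(int).tolist())
g=im.max(2)[145:250:4,210:354:2]
for i,q in enumerate(g): print(145+4*i,''.join(' .:-=+*%@#'[min(9,k//22)] for k in q))
E
python3 fit.py
```

```text
0.026 [533.66 267.82 -55.47] -0.6881023645401001
0.03 [532.04 267.42 -55.87] -0.6511653065681458
0.034 [530.81 266.77 -55.73] -0.6158321499824524
0.036 [530.21 266.41 -55.87] -0.5951570272445679
0.034 [[312, 145], [258, 144], [258, 160], [225, 160], [226, 199], [257, 199], [257, 221], [270, 221], [270, 244], [295, 244], [296, 222], [309, 222], [310, 200], [341, 201], [344, 162], [311, 162]]
0.04 [[313, 146], [257, 145], [257, 161], [224, 161], [225, 200], [257, 201], [257, 223], [270, 223], [270, 246], [295, 247], [296, 224], [309, 224], [310, 202], [342, 203], [345, 163], [312, 163]]
145 ------------------------------------------------------------------------
149 -----------------------------------------------------:-:--:-------------
153 ::---------------------=%%%%%%%%%%%%%%%%%%+======::-:-:::--:------------
157 ::----------------------=%%%%%%%%%%*%*%%%%+=====::--::-::----:----------
161 :::----------------------%%%%%%%@%@%%%%%%%*=====::--::::---:-:----------
165 :::--------------------=+%%%%%%%%%%%%%*%%%*%%%%%+---:-:-:-:-------------
169 ::----::*%*%********%%*%%@@@@@@%@@@@@@@@##
[... 870 characters left out ...]
-------
217 ------------------------=@@#@@@@@%@@@@@@@@@+++++-:--------:-:-----------
221 ------------------------==@#@@@@@@@@+++++++++++==:--------::------------
225 ------------------------::::::=@@@@@*+++++-:::::::--------:::-:---------
229 ------------------------::::::=@@@@@*++++=-:::::::-------::::::---------
233 ------------------------------=@@@@%++++++----------------::-:----------
237 -------------------------------%@@@%%+++++----------------:--:----------
241 -------------------------------+%%%*++++++---------------::-:-----------
245 ------------------------------:::::::::::::-------------:---:-----------
249 ------------------------------:::::::::::::-----------------------------
```

Call:
{"fn": "play_rows", "kwargs": {"targets": [{"tx":-0.03,"ty":0,"tz":0.008,"spin":0},{"tx":-0.03,"ty":0,"tz":0.008,"spin":0},{"tx":-0.028,"ty":0,"tz":0.008,"spin":0},{"tx":0,"ty":0,"tz":0,"spin":0},{"tx":0,"ty":0,"tz":0,"spin":0}]}}

```text
time_s: 15.55
position: [0.5919, 0.3086, 0.1925]
eef_rot: [-0.002, -0.304, 0.953, -0.0]
ft_force: [-0.6, 0.0, -0.0]
width: 0.0854
grip_force: 0.0
```

```bash
python3 -c "
from h import *; import pickle
p,a,s=pose(); print(p,a)
c=cal('wrist'); im=viewer.capture('wrist'); pickle.dump(c,open('c16.pkl','wb')); cv2.imwrite('pics/w16.png',im)
print(c[0]['extrinsics'][:3,3])
d=np.array([.8271,.5621]); n=np.array([.5621,-.8271]); o=np.array([.5343,.2692])
print(proj('w',[[*(o+n*x+d*y),.04] for x,y in ((0,0),(0,-.0495),(0,.0505),(-.0565,-.015),(.0565,-.015),(-.0255,-.045),(.0255,-.045))],c).round(1).tolist())
g=im.max(2)[40:180:3,206:362:2]
for i,q in enumerate(g): print(40+3*i,''.join(' .:-=+*%@#'[min(9,k//22)] for k in q))
"
```

```text
[0.59191848 0.30856387 0.19245804] 125.4193388886559
[0.53568763 0.2683021  0.33522479]
[[284.4, 107.9], [285.8, 42.1], [283.2, 168.8], [354.6, 90.1], [215.0, 87.1], [318.1, 49.0], [253.2, 47.6]]
40 ::::::::::::::::::::::::::::::::::::::::::::::::::::::::::::::::::::::::::::::
43 ::::::::::::::::::::::::::::::::::::::::::::::::::::::::::::::::::::::::::::::
46 :::::::::::::::::::::::................................:::::::::::::::::::::::
49 ::::::::::::::::::::::::***%**%%**%**%%*%%*%%%*--=-==-.:::::::::::::::::::::::
52 :::::::::::::::::::::::::%%%%%%%**%%%%%**%*%%%==-=---..:::::::::::::::::::::::
55 :::::::::::::::::::::::::*%%%*****%%%%%%%%****=--=---..:::::::::::::::::::::::
58 :::::::::::::::::::::::::*%%%%%%*********%***=-===---..:::::::::::::::::::::::
61 :::::::::::::::::::::::::*%%%%%%%%%%%%@@%%%*%*===--=-..:::::::::::::::::::::::
64 :::::::::::::::::::::::.:*%%%%%%%%%%%%%%*%%****-=----:.:::::::::::::::::::::::
67 ::::..............::::.:%%%%%%%%*%%***%%%*%%***%%%*%%%::::::::::::::::::..::::
70 ::::..*%*%%*%%*****%%%%%%%%%*%%%%%%%%%%%%*%@%@%%%%**%%%%*%%**%**+--==-==..::::
73
[... 2276 characters left out ...]
=+==:::::::::::::::::::::::::::::::-
157 ::::::::::-:::::::::::::::::::::*@@@@%%+======:::::::::::::::::::::::::::::::-
160 ::::::::::::::::::::::::::::::::%@%@@@+==+=++=::::::::::::::::::::::::::::::::
163 ::::::::::::::::::::::::::::::::*=*%*+*==+++++::::::::::::::::::::::::::::::--
166 ::::::::::::::::::::::::::::::::-==========---:::::::::::::::::::::::::::::---
169 ::::::::::::::::::::::::::::::::::::::::::::::::::::::::::::::::::::::::::----
172 :::::::::::-:--::::::::::::-::-::::-:::-:::-:::::::::::::::::::::::::--:------
175 ::::::::::::--:-:::-::::-:::::::::::::::-::::::::::::::::::::::::::::::--:----
178 ::::::::::-----:-----:-:::-:--:::::::::-::-:::::::-::-::::::::::::::----------
```

```bash
python3 -c "
from h import *
plan([.4645,.001,.10],94.8,11)"
```

```text
from [0.5916 0.3083 0.1941] 125.44 spin/row 2.79
1 [25.6, -16.1, 8.6]
2 [24.8, -17.3, 8.6]
3 [23.9, -18.5, 8.6]
4 [23.0, -19.6, 8.6]
5 [22.0, -20.7, 8.6]
6 [21.0, -21.8, 8.6]
7 [19.9, -22.8, 8.6]
8 [18.8, -23.7, 8.6]
9 [17.6, -24.6, 8.6]
10 [16.4, -25.4, 8.6]
11 [15.1, -26.2, 8.6]
```

Call:
{"fn": "play_rows", "kwargs": {"targets": [{"tx":0.0256,"ty":-0.0161,"tz":0.004,"spin":2.79},{"tx":0.0248,"ty":-0.0173,"tz":0.004,"spin":2.79},{"tx":0.0239,"ty":-0.0185,"tz":0.004,"spin":2.79},{"tx":0.023,"ty":-0.0196,"tz":0.004,"spin":2.79},{"tx":0.022,"ty":-0.0207,"tz":0.008,"spin":2.79}]}}

```text
time_s: 16.02
position: [0.5332, 0.1675, 0.1731]
eef_rot: [0.001, -0.186, 0.983, 0.0]
ft_force: [0.1, -0.4, 1.0]
width: 0.0856
grip_force: 0.0
```

Call:
{"fn": "play_rows", "kwargs": {"targets": [{"tx":0.021,"ty":-0.0218,"tz":0.01,"spin":2.79},{"tx":0.0199,"ty":-0.0228,"tz":0.012,"spin":2.79},{"tx":0.0188,"ty":-0.0237,"tz":0.012,"spin":2.79},{"tx":0.0176,"ty":-0.0246,"tz":0.012,"spin":2.79},{"tx":0.0164,"ty":-0.0254,"tz":0.012,"spin":2.79}]}}

```text
time_s: 16.43
position: [0.4753, 0.0278, 0.1139]
eef_rot: [0.001, -0.065, 0.998, -0.0]
ft_force: [0.2, -0.4, -0.3]
width: 0.0856
grip_force: 0.0
```

Call:
{"fn": "play_rows", "kwargs": {"targets": [{"tx":0.0151,"ty":-0.0262,"tz":0.012,"spin":2.79},{"tx":0,"ty":0,"tz":0,"spin":0},{"tx":0,"ty":0,"tz":0,"spin":0}]}}

```text
time_s: 16.68
position: [0.4642, 0.0001, 0.102]
eef_rot: [0.001, -0.041, 0.999, -0.0]
ft_force: [0.8, -0.5, -0.1]
width: 0.0855
grip_force: 0.0
```

```bash
python3 -c "
from h import *; import pickle
c=cal('wrist'); im=look('w17'); r=flask(im,.016,c); flask(im,.024,c)
print(proj('w',[[.4645,.001,.029]],c))
asc(im,100,345,150,420,6,4)"
```

```text
[4.642e-01 1.000e-04 1.020e-01] 94.7 0.0855 [ 0.8 -0.5 -0.1] 0.0 16.68
[    0   161   121   175 13522] [ 60. 248.] [120. 174.] 0.0
[ 247  167   72  111 4119] [282.5 222. ] [110.  71.] 90.0
[ 463  239   97   72 1586] [510.9 274.3] [ 30.  116.7] 63.4
[482 282  78  42 581] [521.9 303.4] [ 7.1 85.4] 64.7
[ 57 396  40  24 691] [ 76.5 407.5] [23. 39.] 90.0
flask [ 247  167   72  111 4119] [473.4   0.8] [81.  48.6] 4.7
flask [ 247  167   72  111 4119] [470.6   0.6] [78.2 46.9] 4.7
[[284.27275313 218.29356193]]
....................................................................
....................................................................
....................................................................
................wwwwwww.............................................
................wwwwwwwwwwwwwwwwwwwwwwwwwwwwwwwwwwww................
................wwwwwwwwwwwww.ww.wwwwww.www.wwwwwwww................
................wwwwwwwwwwwwwwwwwwwwwwwwwwwwwwwwwwww................
................wwwwwwwwwwwwwwwwwwwwwwwwwwwwwwwwwwww................
................wwwwwwwwwwwwwwwwwwwwwww
[... 1537 characters left out ...]
..+++++...
+#######........wwwwwwwwwww.+++++++++...wwwwwwww...........+++++++..
########.........w.wwwwwwwwwww+++++++...wwwwwwww...........++++++++.
########.........ww.wwwwwwwwwww+++++....w.wwwwww...........+++++++++
#######+.........www.wwwwwwwwwwwwww......wwwwwww...........+++++++++
#######+.........wwwwwwwwww..www.w..ww.w..wwwwww...........++++++++#
#######..........wwwwww.wwwwwwwwwww....ww.wwwwww............++++++##
######...........wwwwwwwwwwwwww.www...........w..............+++++##
#####............wwwwwwwwwww.wwwwww......w....................+++###
#####............wwwwwwwwwwwwwwwwww........w...................+####
####.............wwwwwwwwwwwwwww.ww.......wwww.................+####
```

Call:
{"fn": "play_rows", "kwargs": {"targets": [{"tx":-0.0018,"ty":0,"tz":0.028,"spin":0},{"tx":0,"ty":0,"tz":0.03,"spin":0},{"tx":0,"ty":0,"tz":0.025,"spin":0},{"tx":0,"ty":0,"tz":0.01,"spin":0},{"tx":0,"ty":0,"tz":0,"spin":0}]}}

```text
time_s: 17.15
position: [0.4661, 0.0024, 0.007]
eef_rot: [-0.001, -0.043, 0.999, 0.0]
ft_force: [-0.1, -0.3, 0.7]
width: 0.0856
grip_force: 0.0
```

Call:
{"fn": "play_rows", "kwargs": {"targets": [{"tx":0,"ty":0,"tz":0.003,"spin":0},{"tx":0,"ty":0,"tz":0,"spin":0},{"tx":0,"ty":0,"tz":0,"spin":0}]}}

```text
time_s: 17.4
position: [0.4684, 0.0019, 0.0071]
eef_rot: [0.001, -0.043, 0.999, -0.0]
ft_force: [0.9, 0.3, 0.3]
width: 0.0855
grip_force: 0.0
```

Call:
{"fn": "play_rows", "kwargs": {"targets": [{"tx":0.002,"ty":-0.0015,"tz":0.002,"spin":0},{"tx":0,"ty":0,"tz":0,"spin":0},{"tx":0,"ty":0,"tz":0,"spin":0}], "fingers": 0.64}}

```text
time_s: 17.65
position: [0.4656, -0.0001, 0.0039]
eef_rot: [0.0, -0.043, 0.999, -0.0]
ft_force: [0.5, 0.3, -0.4]
width: 0.0549
grip_force: 0.0
```

Call:
{"fn": "play_rows", "kwargs": {"targets": [{"tx":0,"ty":0,"tz":0,"spin":0},{"tx":0,"ty":0,"tz":0,"spin":0},{"tx":0,"ty":0,"tz":0,"spin":0},{"tx":0,"ty":0,"tz":0,"spin":0}], "fingers": 0.45, "squeeze": 50}}

```text
time_s: 17.98
position: [0.4658, -0.0, 0.004]
eef_rot: [0.0, -0.043, 0.999, -0.0]
ft_force: [-1.3, -1.0, 5.9]
width: 0.0472
grip_force: 52.8
```

Call:
{"fn": "play_rows", "kwargs": {"targets": [{"tx":0,"ty":0,"tz":-0.015,"spin":0},{"tx":0,"ty":0,"tz":-0.03,"spin":0},{"tx":0,"ty":0,"tz":-0.03,"spin":0},{"tx":0,"ty":0,"tz":-0.02,"spin":0},{"tx":0,"ty":0,"tz":0,"spin":0}]}}

```text
time_s: 18.4
position: [0.4673, 0.0, 0.1026]
eef_rot: [0.003, -0.043, 0.999, -0.0]
ft_force: [1.4, 0.3, -2.0]
width: 0.047
grip_force: 52.0
```

```bash
python3 -c "
from h import *; import pickle
c=cal('wrist'); im=look('w18'); z=pose()[0][2]; flask(im,z+.011,c)
asc(im,200,400,190,380,5,3)
plan([.5225,.260,.10],125.0,11)"
```

```text
[0.4673 0.     0.1026] 94.9 0.047 [ 1.4  0.3 -2. ] 52.0 18.4
[    0   154   123   226 16153] [ 61.  266.5] [225. 122.] 90.0
[  219   198   128   173 11630] [280.4 284.5] [127.1 170.9] 2.0
[ 457  247  103   73 2773] [511.3 284.1] [ 41.2 114.4] 64.7
[416 289  31  24 343] [429.5 296.8] [20.8 27. ] 48.6
flask [  219   198   128   173 11630] [474.1   0.5] [83.1 52.4] 4.7
...............o.oo.o.o..........................wwwww..........
.............oooooooooooooooooo.o.oo.ooooo.ooooooowwww..........
............oooooooooooooooooooooooooooooooooooooooww...........
..........+ooooooooooooooooooooooooooooooooooooooooow...........
..........ooooooooooooooooooooooooooooooooooooooooooo...........
..........ooooooooooooooooooooooooooooooooooooooooooo...........
..........oooooooooooooooooooooooooooooooooooooooooo............
..........oooooooooooooooooooooooooooooooooooooooooo............
..........oooooooooooooooooooooooooooooooooooooooooo............
...........ooooooooooooooooooooooooooooooooooooooooo............
...........ooooowwwwwwwwwwwwwwwwwwwwwwwwwwwwwwwooooo............
...........ooooo
[... 1447 characters left out ...]
oooooooo+######################
##############################ooo###############################
################################################################
################################################################
################################################################
################################################################
################################################################
from [0.4666 0.     0.1002] 94.89 spin/row -2.74
1 [-7.1, 23.1, 0.0]
2 [-8.2, 22.8, 0.0]
3 [-9.2, 22.3, 0.0]
4 [-10.3, 21.9, 0.0]
5 [-11.3, 21.4, 0.0]
6 [-12.3, 20.8, 0.0]
7 [-13.3, 20.2, 0.0]
8 [-14.3, 19.5, 0.0]
9 [-15.2, 18.8, 0.0]
10 [-16.1, 18.1, 0.0]
11 [-16.9, 17.3, 0.0]
```

Call:
{"fn": "play_rows", "kwargs": {"targets": [{"tx":-0.0071,"ty":0.0231,"tz":0,"spin":-2.74},{"tx":-0.0082,"ty":0.0228,"tz":0,"spin":-2.74},{"tx":-0.0092,"ty":0.0223,"tz":0,"spin":-2.74},{"tx":-0.0103,"ty":0.0219,"tz":0,"spin":-2.74},{"tx":-0.0113,"ty":0.0214,"tz":0,"spin":-2.74}]}}

```text
time_s: 18.87
position: [0.4901, 0.1192, 0.0966]
eef_rot: [-0.001, -0.163, 0.987, -0.0]
ft_force: [0.0, 0.3, -1.6]
width: 0.0471
grip_force: 52.0
```

Call:
{"fn": "play_rows", "kwargs": {"targets": [{"tx":-0.0123,"ty":0.0208,"tz":0,"spin":-2.74},{"tx":-0.0133,"ty":0.0202,"tz":0,"spin":-2.74},{"tx":-0.0143,"ty":0.0195,"tz":0,"spin":-2.74},{"tx":-0.0152,"ty":0.0188,"tz":0,"spin":-2.74},{"tx":-0.0161,"ty":0.0181,"tz":0,"spin":-2.74}]}}

```text
time_s: 19.28
position: [0.5155, 0.2374, 0.0963]
eef_rot: [-0.001, -0.279, 0.96, -0.0]
ft_force: [0.5, 0.5, -1.8]
width: 0.0472
grip_force: 52.0
```

Call:
{"fn": "play_rows", "kwargs": {"targets": [{"tx":-0.0169,"ty":0.0173,"tz":0,"spin":-2.74},{"tx":0,"ty":0,"tz":0.015,"spin":0},{"tx":0,"ty":0,"tz":0.01,"spin":0},{"tx":0,"ty":0,"tz":0,"spin":0},{"tx":0,"ty":0,"tz":0,"spin":0}]}}

```text
time_s: 19.7
position: [0.5202, 0.2592, 0.0718]
eef_rot: [-0.002, -0.301, 0.954, -0.0]
ft_force: [0.1, -0.2, -0.1]
width: 0.0473
grip_force: 52.1
```

```bash
python3 -c "
from h import *; import pickle
c=cal('wrist'); im=look('w19')
d=np.array([np.cos(np.radians(35)),np.sin(np.radians(35))]); n=np.array([d[1],-d[0]]); o=np.array([.5354,.2689])
print(proj('w',[[*(o+n*x+d*y),.04] for x,y in ((0,-.0495),(-.0255,-.0495),(.0255,-.0495),(-.0565,-.034),(.0565,-.034),(-.0565,.004),(.0565,.004))],c).round(1).tolist())
g=im.max(2)[120:330:5,150:420:4]
for i,q in enumerate(g): print(120+5*i,''.join(' .:-=+*%@#'[min(9,k//22)] for k in q))
"
```

```text
[0.5202 0.2592 0.0718] 125.0 0.0473 [ 0.1 -0.2 -0.1] 52.1 19.7
[  11   91  442  239 8848] [232.6 210.2] [234.3 441.1] 89.4
[  219   197   128   174 12178] [282.5 283.5] [173. 127.] 90.0
[120 400  38  10 311] [138.5 404.5] [ 9. 37.] 90.0
[[281.6, 184.7], [331.1, 184.6], [232.1, 184.8], [388.8, 213.4], [174.5, 213.6], [383.1, 278.6], [180.4, 278.8]]
120 ::::::-::-----------------------------------------------------------
125 --------------------------------------------------------------------
130 :-------------------------------------------:::::-::::-::-----------
135 ------:-:--------:-------------------------:::::::::::::::::--------
140 ::::-:::-::::::--:--::--:--:-::-:-------:---::::::::::::::::::------
145 :-:::::::::::::::::::::-:::::-::::------:::-:::::::::::::::::::-----
150 :::::::::::::::::::::::::::::::::::-::::-:::::::::::::::::::::::----
155 :::::::::::::::::::::::::::::::::::-::-:::::::::::::::::::::::::---:
160 ::::::::::::::::::::::::::::::::::::::::::::::::::::::::::::::::----
165 :::::::::::::::::::::::::::::::::::::::::-:::::::::::::::::::::::::-
170 ::::::::..:...:.
[... 1615 characters left out ...]
######################@%--+*++:::::::::::-+
285 --------::::***-::-*%@#########################@%:::*++=::::::::::-+
290 =-------:::****::::*%@#########################@%-::+*++::::::::::=+
295 *-----:::::::+*::::*%@@########################@*-:-=+-:::::::::::++
300 #---:::::::::++::::*%@@##@#####################@=-:-+*::::::::::::++
305 #:-::::::::::::::::*%@@########################@=-:-:::::::::::::-++
310 #::::::::::::::::::*%@@########################@--:-:::::::::.::::=+
315 :::::::::::::::::::*%@@########################@--::::::::::::.:::::
320 :::::::::::::::::::+%@@########################@--::::::::::.....:::
325 :::::::::::::::::::+%@@######################@@@--::::::::::......::
```

Measured edges match the prediction: foot edge at row 185 and notch walls at columns 174 and 388. I'll shift 3 mm towards the cap end and lower.

Call:
{"fn": "play_rows", "kwargs": {"targets": [{"tx":-0.003,"ty":-0.0008,"tz":0.01,"spin":0},{"tx":0,"ty":0,"tz":0.01,"spin":0},{"tx":0,"ty":0,"tz":0,"spin":0},{"tx":0,"ty":0,"tz":0,"spin":0},{"tx":0,"ty":0,"tz":0,"spin":0}]}}

```text
time_s: 20.17
position: [0.5241, 0.2611, 0.0535]
eef_rot: [-0.0, -0.301, 0.954, -0.0]
ft_force: [-0.1, -0.7, -0.7]
width: 0.0469
grip_force: 52.1
```

```bash
python3 -c "
from h import *
p,a,s=pose(); d=np.array([np.cos(np.radians(35)),np.sin(np.radians(35))]); e=np.array([.5231,.2603])-p[:2]
print(p,a,'tx',-e@d,'ty',e@np.array([-d[1],d[0]]),s['ft_force'])"
```

```text
[0.52409834 0.26106728 0.05350523] 125.01326345631986 tx 0.0012578849715089665 ty -5.5890985572140794e-05 [-0.12231699 -0.68420117 -0.73665546]
```

Call:
{"fn": "play_rows", "kwargs": {"targets": [{"tx":0.0007,"ty":0,"tz":0.004,"spin":0},{"tx":0,"ty":0,"tz":0.004,"spin":0},{"tx":0,"ty":0,"tz":0.003,"spin":0},{"tx":0,"ty":0,"tz":0,"spin":0}]}}

```text
time_s: 20.5
position: [0.5231, 0.2607, 0.0416]
eef_rot: [-0.001, -0.301, 0.954, -0.0]
ft_force: [-0.3, 0.1, -0.6]
width: 0.0469
grip_force: 52.1
```

Call:
{"fn": "play_rows", "kwargs": {"targets": [{"tx":0,"ty":0,"tz":0.003,"spin":0},{"tx":0,"ty":0,"tz":0.002,"spin":0},{"tx":0,"ty":0,"tz":0,"spin":0}]}}

```text
time_s: 20.75
position: [0.5233, 0.2607, 0.0369]
eef_rot: [-0.0, -0.301, 0.954, -0.0]
ft_force: [0.1, 0.4, -1.3]
width: 0.0471
grip_force: 52.1
```

Call:
{"fn": "play_rows", "kwargs": {"targets": [{"tx":0,"ty":0,"tz":0.003,"spin":0},{"tx":0,"ty":0,"tz":0.002,"spin":0},{"tx":0,"ty":0,"tz":0,"spin":0}]}}

```text
time_s: 21.0
position: [0.5237, 0.2608, 0.0323]
eef_rot: [0.0, -0.301, 0.954, -0.0]
ft_force: [1.6, -0.2, -1.6]
width: 0.0473
grip_force: 52.2
```

Call:
{"fn": "play_rows", "kwargs": {"targets": [{"tx":0,"ty":0,"tz":0.002,"spin":0},{"tx":0,"ty":0,"tz":0.002,"spin":0},{"tx":0,"ty":0,"tz":0,"spin":0}]}}

```text
time_s: 21.25
position: [0.5237, 0.2608, 0.0283]
eef_rot: [0.0, -0.301, 0.954, -0.0]
ft_force: [2.0, -1.3, -1.1]
width: 0.0473
grip_force: 52.3
```

Call:
{"fn": "play_rows", "kwargs": {"targets": [{"tx":0,"ty":0,"tz":0.002,"spin":0},{"tx":0,"ty":0,"tz":0.002,"spin":0},{"tx":0,"ty":0,"tz":0,"spin":0}]}}

```text
time_s: 21.5
position: [0.5235, 0.2608, 0.024]
eef_rot: [-0.0, -0.301, 0.954, -0.0]
ft_force: [2.5, -1.0, -1.2]
width: 0.0472
grip_force: 52.2
```

Call:
{"fn": "play_rows", "kwargs": {"targets": [{"tx":0,"ty":0,"tz":0.002,"spin":0},{"tx":0,"ty":0,"tz":0.001,"spin":0},{"tx":0,"ty":0,"tz":0,"spin":0}]}}

```text
time_s: 21.75
position: [0.5235, 0.2607, 0.0211]
eef_rot: [-0.0, -0.301, 0.954, -0.0]
ft_force: [2.4, 0.8, -2.1]
width: 0.047
grip_force: 52.2
```

Call:
{"fn": "play_rows", "kwargs": {"targets": [{"tx":0,"ty":0,"tz":0.002,"spin":0},{"tx":0,"ty":0,"tz":0,"spin":0},{"tx":0,"ty":0,"tz":0,"spin":0}]}}

```text
time_s: 22.0
position: [0.5235, 0.2608, 0.0192]
eef_rot: [-0.0, -0.301, 0.954, -0.0]
ft_force: [2.9, -0.9, -1.7]
width: 0.0472
grip_force: 52.2
```

Call:
{"fn": "play_rows", "kwargs": {"targets": [{"tx":0,"ty":0,"tz":0.002,"spin":0},{"tx":0,"ty":0,"tz":0,"spin":0},{"tx":0,"ty":0,"tz":0,"spin":0}]}}

```text
time_s: 22.25
position: [0.5235, 0.2608, 0.019]
eef_rot: [0.0, -0.301, 0.954, 0.0]
ft_force: [-3.6, -4.6, 12.4]
width: 0.047
grip_force: 53.7
```

Call:
{"fn": "play_rows", "kwargs": {"targets": [{"tx":0,"ty":0,"tz":0.0015,"spin":0},{"tx":0,"ty":0,"tz":0,"spin":0},{"tx":0,"ty":0,"tz":0,"spin":0}]}}

```text
time_s: 22.5
position: [0.5236, 0.2608, 0.019]
eef_rot: [0.001, -0.301, 0.954, 0.0]
ft_force: [-8.5, -6.2, 24.6]
width: 0.0472
grip_force: 55.1
```

Call:
{"fn": "play_rows", "kwargs": {"targets": [{"tx":0,"ty":0,"tz":-0.003,"spin":0},{"tx":0,"ty":0,"tz":0,"spin":0}]}}

```text
time_s: 22.67
position: [0.5236, 0.2608, 0.0195]
eef_rot: [0.0, -0.301, 0.954, -0.0]
ft_force: [0.8, -1.2, 2.0]
width: 0.0474
grip_force: 52.5
```

Call:
{"fn": "play_rows", "kwargs": {"targets": [{"tx":0,"ty":0,"tz":0,"spin":0},{"tx":0,"ty":0,"tz":0,"spin":0},{"tx":0,"ty":0,"tz":0,"spin":0}], "fingers": 0.68}}

```text
time_s: 22.92
position: [0.5233, 0.2609, 0.0185]
eef_rot: [-0.0, -0.301, 0.954, 0.0]
ft_force: [-0.2, -0.9, -0.5]
width: 0.0579
grip_force: 0.0
```

Call:
{"fn": "play_rows", "kwargs": {"targets": [{"tx":0,"ty":0,"tz":-0.01,"spin":0},{"tx":0,"ty":0,"tz":-0.02,"spin":0},{"tx":0,"ty":0,"tz":-0.02,"spin":0},{"tx":0,"ty":0,"tz":0,"spin":0},{"tx":0,"ty":0,"tz":0,"spin":0}]}}

```text
time_s: 23.33
position: [0.5244, 0.2613, 0.0708]
eef_rot: [0.001, -0.301, 0.954, 0.0]
ft_force: [-0.0, -0.4, -0.9]
width: 0.0583
grip_force: 0.0
```

```bash
python3 -c "
from h import *
c=cal('wrist'); im=look('w20'); flask(im,.036,c)
g=im.max(2)[150:345:5,150:420:4]
for i,q in enumerate(g): print(150+5*i,''.join(' .:-=+*%@#'[min(9,k//22)] for k in q))
"
```

```text
[0.5244 0.2613 0.0708] 125.0 0.0583 [-0.  -0.4 -0.9] 0.0 23.33
[   8   80  449  240 8934] [233.1 199.7] [235.5 448.1] 89.5
[ 236  177   93  135 6672] [282. 244.] [ 92. 134.] 0.0
[111 393  39  11 331] [130. 398.] [10. 38.] 90.0
flask [ 236  177   93  135 6672] [528.9 263.7] [79.6 48.6] 35.1
150 ::::::::::::::::::::::::::::::-::-:::-----:-:::::::::::::::::::::---
155 ::::::::::::::::::::::::::::::::::---:--:--:::::::::::::::::::::::--
160 ::::::::::::::::::::::::::::::---::-------:-::::::::::::::::::::::--
165 ::::::::::::::::::::::::::::-----------------:::::::::::::::::::::--
170 .:::::::::::::::::::::::::-------------------:::::::::::::::::::::--
175 :.::::::::::::::::::::::---------------------:-::::::::::::::::::::-
180 ...:.:.:::::::::::::-:=+********************-:-::::::::::::::::::---
185 :.......::::::::::::-:+%@@@@@@@@@@@@@@@@@@@@%:--::::::::::::::::::--
190 ::...........:::::::::*%@@@@################@:----::::::::::::::::::
195 :::......:.::.::::::::*%@@##################@:----::::::::::::::::-:
200 ::::::::.::.::::::::::*%@@@#################@------::::::::::::::::-
205 ::
[... 1337 characters left out ...]
:*@@@%%%%%%%@@@@---:----:::.....+++=:::::-+
300 -----:::+*:::...::::-:::::*@@@%@@%%@#@@@@-:::--::::......++...:::::=
305 ----:::::+::....:::::::::::---+*%@@@%-=-:::::--::::......=:....:::::
310 ----::::::::....:::::::-----:::=%@@*::=--------::::............:::::
315 --::::::::::....::::::::----:::::----:=-------::::::............::::
320 ::::::::::::...:::::::::::--::::::::::=----:::::::::.............:::
325 ::::::::::::...::::::::::::::::::::::::---:-::::::::.............:::
330 ::::::::::::..:::::::::::::::::::::::::::::::::::::::.............::
335 ::::::::::....::::::::::::::::.::::::::::::::::::::::..............:
340 ::::::::::....:::::::::::::::...:::.:..:::::::::::::::..............
```

The flask sits in the cut-out, aligned at 35.1°. Next I press it home with closed fingers on the label.

Call:
{"fn": "play_rows", "kwargs": {"targets": [{"tx":-0.004,"ty":0,"tz":0,"spin":0},{"tx":0,"ty":0,"tz":0,"spin":0},{"tx":0,"ty":0,"tz":0.01,"spin":0},{"tx":0,"ty":0,"tz":0.008,"spin":0},{"tx":0,"ty":0,"tz":0,"spin":0}], "fingers": 0}}

```text
time_s: 23.8
position: [0.5255, 0.2625, 0.0479]
eef_rot: [-0.002, -0.301, 0.954, -0.0]
ft_force: [0.6, 0.1, -0.1]
width: 0.0001
grip_force: 0.0
```

Call:
{"fn": "play_rows", "kwargs": {"targets": [{"tx":0,"ty":0,"tz":0.003,"spin":0},{"tx":0,"ty":0,"tz":0.002,"spin":0},{"tx":0,"ty":0,"tz":0,"spin":0},{"tx":0,"ty":0,"tz":0,"spin":0}]}}

```text
time_s: 24.13
position: [0.5268, 0.2631, 0.046]
eef_rot: [0.0, -0.301, 0.954, -0.0]
ft_force: [-0.1, 0.9, 0.1]
width: -0.0002
grip_force: 0.0
```

Call:
{"fn": "play_rows", "kwargs": {"targets": [{"tx":0,"ty":0,"tz":0.002,"spin":0},{"tx":0,"ty":0,"tz":0,"spin":0},{"tx":0,"ty":0,"tz":0,"spin":0}]}}

```text
time_s: 24.38
position: [0.5269, 0.2631, 0.0441]
eef_rot: [0.0, -0.301, 0.954, 0.0]
ft_force: [1.2, 0.6, 0.8]
width: 0.0
grip_force: 0.2
```

Call:
{"fn": "play_rows", "kwargs": {"targets": [{"tx":0,"ty":0,"tz":0.002,"spin":0},{"tx":0,"ty":0,"tz":0,"spin":0},{"tx":0,"ty":0,"tz":0,"spin":0}]}}

```text
time_s: 24.63
position: [0.5269, 0.2632, 0.044]
eef_rot: [0.001, -0.301, 0.954, 0.0]
ft_force: [-5.7, -2.2, 14.1]
width: -0.0003
grip_force: 7.3
```

Call:
{"fn": "play_rows", "kwargs": {"targets": [{"tx":0,"ty":0,"tz":0.002,"spin":0},{"tx":0,"ty":0,"tz":0,"spin":0},{"tx":0,"ty":0,"tz":0,"spin":0},{"tx":0,"ty":0,"tz":0,"spin":0}]}}

```text
time_s: 24.97
position: [0.527, 0.2632, 0.0439]
eef_rot: [0.001, -0.301, 0.954, 0.0]
ft_force: [-11.1, -6.0, 29.2]
width: 0.0003
grip_force: 14.3
```

Call:
{"fn": "play_rows", "kwargs": {"targets": [{"tx":0,"ty":0,"tz":-0.006,"spin":0},{"tx":0,"ty":0,"tz":-0.03,"spin":0},{"tx":0,"ty":0,"tz":-0.04,"spin":0},{"tx":0,"ty":0,"tz":-0.04,"spin":0},{"tx":0,"ty":0,"tz":-0.03,"spin":0}]}}

```text
time_s: 25.38
position: [0.5269, 0.2632, 0.1894]
eef_rot: [0.001, -0.301, 0.954, 0.0]
ft_force: [0.5, 0.3, 0.1]
width: 0.0003
grip_force: 0.0
```

Call:
{"fn": "play_rows", "kwargs": {"targets": [{"tx":0.04,"ty":0,"tz":0,"spin":0},{"tx":0.04,"ty":0,"tz":0,"spin":0},{"tx":0,"ty":0,"tz":0,"spin":0},{"tx":0,"ty":0,"tz":0,"spin":0},{"tx":0,"ty":0,"tz":0,"spin":0}]}}

```text
time_s: 25.8
position: [0.4616, 0.2173, 0.1864]
eef_rot: [0.001, -0.301, 0.954, 0.0]
ft_force: [-0.0, -0.3, -0.6]
width: -0.0003
grip_force: 0.0
```

```bash
python3 -c "
from h import *
c=cal('wrist'); im=look('w21'); t=viewer.capture('top'); s=viewer.capture('scene'); t0=cv2.imread('pics/top0.png'); s0=cv2.imread('pics/scene0.png'); cv2.imwrite('pics/tend.png',t)
f=lambda m:cv2.connectedComponentsWithStats((m[160:256,300:400].max(2)<60).astype(np.uint8))
for m in (t0,t):
    n,l,st,ce=f(m); print([(ce[i].round(1).tolist(),int(st[i,4])) for i in range(1,n) if st[i,4]>8])
df=lambda a,b:cv2.connectedComponentsWithStats((cv2.absdiff(a,b).max(2)>45).astype(np.uint8))[2][1:]
for a,b in ((t0,t),(s0,s)): print([q.tolist() for q in df(a,b) if q[4]>25])
E=unproj
g=cv2.cvtColor(im,cv2.COLOR_BGR2HSV); m=((g[...,0]<20)&(g[...,1]>130)&(g[...,2]>60)).astype(np.uint8)
u=proj('w',[[.529,.264,.044]],c)[0]; print(u)
n,l,st,ce=cv2.connectedComponentsWithStats(m)
for i in range(1,n):
  if st[i,4]>500 and np.hypot(*(ce[i]-u))<60:
    q=unproj('w',np.argwhere(l==i)[:,::-1],.036,c)[:,:2]; print(cv2.minAreaRect((q*1000).astype(np.float32)))
"
```

```text
[0.4616 0.2173 0.1864] 125.0 -0.0003 [-0.  -0.3 -0.6] 0.0 25.8
[ 133  178  246  137 3033] [259.7 237.6] [134.4 244.4] 85.1
[256 236  53  24 809] [282.  247.5] [23. 52.] 90.0
[([35.9, 18.1], 57), ([47.9, 41.1], 65), ([30.3, 52.7], 38), ([58.2, 74.5], 53)]
[([36.3, 18.0], 57), ([24.0, 19.6], 17), ([30.0, 31.2], 10), ([32.2, 40.2], 41), ([48.0, 41.1], 65), ([58.0, 74.6], 56), ([44.8, 74.2], 9)]
[[103, 170, 277, 250, 23966], [181, 206, 26, 24, 163], [237, 206, 29, 29, 314], [371, 295, 18, 17, 149], [388, 314, 32, 52, 1010], [0, 355, 92, 65, 3618], [242, 362, 18, 31, 256], [261, 366, 17, 8, 68], [319, 367, 69, 53, 1780], [259, 375, 42, 17, 207], [288, 374, 9, 9, 49], [303, 385, 16, 32, 187], [92, 412, 60, 8, 268], [256, 417, 16, 3, 35]]
[[316, 0, 25, 49, 920], [331, 0, 120, 185, 10170], [507, 0, 37, 26, 670], [550, 0, 9, 13, 82], [503, 26, 30, 19, 344], [310, 45, 9, 5, 27], [328, 44, 23, 25, 256], [506, 57, 24, 52, 383], [499, 60, 9, 9, 64], [279, 72, 11, 25, 173], [309, 79, 18, 16, 118], [291, 80, 29, 35, 723], [472, 88, 8, 13, 66], [215, 98, 74, 28, 858], [325, 107, 23, 22, 309], [179, 126, 34, 27, 391], [237, 140, 204, 64, 4411], [400, 150, 15, 15, 149], [199, 161, 129, 116, 4887], [368, 227, 27, 27, 442]]
[282.56885817 279.66069253]
((506.61767578125, 247.65737915039062), (22.648271560668945, 47.54564666748047), 36.13441848754883)
```

```bash
python3 -c "
from h import *
print(workorder.finish_job())"
```

```text
the job is handed in; nothing more can be done
None
```

I packed the flask label-up in its cut-out, cap in the slot, and handed the job in at about 26 s. It did not move under a final 29 N press, and the round bottles still stand where they were. The wrist force briefly read 83 N (limit 120 N) when a finger caught the flask's shoulder while I was laying it down.

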